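# Level the roller stand and hang the roller

## Robot

A 6-joint arm with a two-finger parallel gripper is mounted at the origin on a cart in front of the work surface, level with it; the furniture and walls round the work are solid. World frame = base frame: x ahead of the robot, y to its left, z up, the work surface at z = 0. Lengths are in m, angles in rad, forces in N, time in s.
With the tool pointing down it reaches from about 0.3 to 0.875 m from the base axis. Payload 6.4 kg.
Tool frame: the origin (TCP) lies at the very end of the fingers, on their centre line; the grasp point (between the pads) lies 19 mm behind it; z points along the fingers, y is the direction in which the jaws open and shut (so a half turn about z gives the same grasp; the last joint's range is limited). The gripper opens to 85 mm and grips with 20 to 120 N. Pads are 22 mm wide; open, the fingers measure 114 mm over their backs; the gripper's body (76 mm by 85 mm) begins 54 mm behind the grasp point. The pads swing forward as they close: fully open they stand 13 mm farther back than shut.
Start: joints at [1.134, 0.181, 1.607, -0, 1.354, -0.206], TCP at [0.132, 0.56, 0.231] pointing down, gripper open.
Joint ranges: [-2.99, 2.99], [-0.89, 2.07], [0.3, 2.58], [-1.14, 4.28], [0, 2.63], [-3.12, 3.12]. Speed limits (rad/s): [2.57, 2.57, 3.01, 3.14, 3.14, 3.14].

## Interface

Orientations are given as a unit quaternion [w, x, y, z].
In Python, from bench import telemetry, imaging, ctrl gives the robot as it stands.
- The arm moves only by the shell command python3 -m pendant 'ROWS' [OPENING]. ROWS is JSON, a list that holds one entry, the list of rows, each a list of 6 numbers: the shift along the tool's x, y, z in units of 200 mm (1.0 is 200 mm), then the turn, a rotation vector about the tool's x, y, z in units of pi rad (1.0 is pi rad). In form: [[[tx, ty, tz, rx, ry, rz], ...]]. A call has 1 to 12 rows; each row shifts and turns the pose as measured when the row begins, along the tool's axes as they then stand; what a row does not reach is not made up. A row lasts 1/8 s, in which the tool goes at most 62.5 mm and 10.7 degrees, less where a joint would pass 70% of its speed; a pose out of reach is approached as far as the arm can. A call with a number of a shift or a turn outside -1 to 1 is refused whole. A call with a gripper value outside its range is refused whole. OPENING is the closure, from 0 (fully open) to 1 (shut), set as the call begins (- or left out, the last holds). The fingers move at their own pace and stop on an object; the grip force is fixed at half the most. Time passes only in rows, so rows that do not move let the fingers close. It gives the time, the measured TCP pose, the force and the opening at its end, in the units of the state.
- telemetry.get_obs(): the state, without advancing time (a new reading comes with each control period).
- imaging.camera(name): name is "scene" or "top" or "wrist"; returns a dict with "pixels" (384x512x3 uint8, blue, green, red), "vfov" (degrees; the focal length in pixels is half the picture's height over the tangent of half this angle, whatever the lens; pixels are square), "cx", "cy" (the principal point, pixels), "R" (3x3) and "t" (3): a world point X has camera coordinates R X + t. Camera axes: x right, y down, z forward; pixel columns grow to the right and rows downward; lengths in m; the calibration is good to about 2 mm. The wrist camera is an equidistant fisheye: a pixel r from the principal point sees the ray r / f radians off the axis. A picture is of the moment at which its call begins. There is no depth.
- ctrl.hand_in(): hands the job in, once; it reports no verdict.
The state is a dict: "time_s": time; "q": joint angles; "dq": joint speeds; "joint_efforts": joint torques, N m; "eef_pos": TCP position; "eef_rot": TCP orientation; "wrist_force": force on the tool from outside, world axes, zero at the start; "torque": the same for the moment, N m; "opening": opening from 0.0 (shut) to 1.0 (fully open).
Only numpy, scipy, OpenCV 4.12 (cv2) and the standard library are available. Lean on these libraries where they do the work, as an engineer would, in place of code of your own. Each camera call takes 0.05 s, during which the arm holds its last target.

## Task

Level the two-post roller stand for the rubber roller: slacken the lock ring by its lever, turn the cross-bar adjuster until the low slot stands level with the slot of the fixed post, and tighten the lock ring firmly again. Then take the roller from its wooden cradle and lower it into both open slots, letting go only when both ends of its shaft rest on the bottoms. Do not knock over or shove the mouse, the beaker, the tape roll or the wrench.

Things in the scene. Friction and masses are not known exactly. Their poses are not given: they have to be found in the camera images.
- stand: grey stand, fixed: base plate 90 x 240 x 12 mm, origin at the centre of its underside, z up, y along the shaft line: fixed post at y = -100 mm, movable saddle at +10, screw column (50 x 46 mm, top z = 48) at x = 0, y = +85. On the column's upright axis sit the lock ring and, above it, the adjuster; push their bars sideways with closed fingertips. Topmost point 98 mm
- lock_ring (a joint): angle of the lock ring (dark knurled ring, 58 mm across, z = 48 to 62 mm), rad: 0 = tight, grows anticlockwise seen from above = looser; end stops -0.08 and 1.0. Below about 0.5 it brakes the adjuster, which then drags at two to five times its free torque; from 0.6 the adjuster is free. Tight means below 0.1. Stiff, stays where left: 0.25 N m, rising to about 0.4 N m as it comes tight
- lock_ball (a point): centre of the black ball (18 mm) at the end of the lock ring's one lever, 100 mm from the axis, 75.5 mm above the cart. The lever is a steel bar 10 mm thick, straight out from the axis seen from above; it runs 55.5 mm high to 54 mm from the axis, rises, and from 70 mm outwards is level at 75.5 mm. At joint value 0 it points 60 degrees anticlockwise from the stand's +x
- adjuster (a joint): angle of the adjuster, rad: grows clockwise seen from above and raises the saddle 5 mm per rad; end stops -2.7 and +1.4. About 0.08 N m when unlocked, stays where left. Aluminium hub 34 mm across, top at 98 mm, with a steel cross bar through it that lies along the stand's y axis at joint value 0
- adjuster_end (a point): centre of one 16 mm end ball of the adjuster's cross bar (the ball at the stand's +y side at joint value 0), 46 mm from the axis; the other ball lies opposite. The bar is 11 mm thick, 108 mm long over all, its centre line 83.5 mm above the cart
- saddle_slot (a point): where the shaft's centre lies when it rests in the slot of the movable aluminium saddle (5 mm above the flat slot bottom). Slot 13 mm wide, open at the top, running through along the stand's y; fork 10 mm thick along y, 44 mm wide, its flared top ends 24 mm above this point. At the start 5 to 14 mm lower than post_slot
- post_slot (a point): the same point on the fixed aluminium post, 110 mm from saddle_slot along the stand's y; its height differs from stand to stand (63 to 69 mm)
- roller: black rubber roller, 36 mm across and 90 mm long, on a steel shaft 10 mm thick and 142 mm long that sticks out 26 mm at each end; 0.2 to 0.4 kg. Origin at its centre, y along the shaft; both ends alike. In the slots it has 5 mm of end play either way. At the start it lies level in the cradle, the centre line 36 mm above the cart
- roller_a (a point): point on the roller's centre line 55 mm from its centre, to be over one slot
- roller_b (a point): the same at the other end
- cradle: wooden cradle, fixed, 56 x 126 mm, origin under its centre; two V rests 57 mm either side of the centre along y hold the shaft ends, base plate 8 mm thick under the rubber. Rests end 40 mm above the cart
- mouse: black computer mouse, 104 x 62 x 40 mm, bystander
- beaker: clear beaker, 51 mm across, 66 mm high, bystander
- tape_roll: roll of cream tape, 66 mm across, 19 mm high, bystander
- wrench: small combination wrench, 24 x 140 x 6 mm, bystander

How it is judged:
On the way, in this order (a step that is already met when the one before it is completed fails the run):
1. the lock ring is slackened (0.55 rad or more) (value of joint lock_ring above 0.55 rad), for 0.1 s.
2. with the lock ring slack, the saddle slot is within 2 mm of the height of the post slot (value of joint lock_ring above 0.4 rad and z of saddle_slot in the frame of post_slot between -0.002 and 0.002 m), for 0.2 s.
3. the lock ring is tight again (below 0.1 rad) and the slots are still level within 2 mm (value of joint lock_ring below 0.1 rad and z of saddle_slot in the frame of post_slot between -0.002 and 0.002 m), for 0.2 s.
4. the roller, still in the fingers, is down in both slots (both shaft points within 4 mm of rest height) (contact force between the fingers and roller above 0.5 N and ((distance between roller_a and saddle_slot below 0.009 m and distance between roller_b and post_slot below 0.009 m and z of roller_a in the frame of saddle_slot below 0.004 m and z of roller_b in the frame of post_slot below 0.004 m) or (distance between roller_b and saddle_slot below 0.009 m and distance between roller_a and post_slot below 0.009 m and z of roller_b in the frame of saddle_slot below 0.004 m and z of roller_a in the frame of post_slot below 0.004 m))), for 0.05 s.
At the end, for the whole second after the job is handed in: lock ring tight (below 0.1 rad), the two slots level within 2 mm, the roller's shaft resting on the bottoms of both slots (within 2 mm in height, shaft points within 8 mm of the slots), released and at rest (all of step 3 and ((distance between roller_a and saddle_slot below 0.008 m and distance between roller_b and post_slot below 0.008 m and z of roller_a in the frame of saddle_slot below 0.002 m and z of roller_b in the frame of post_slot below 0.002 m) or (distance between roller_b and saddle_slot below 0.008 m and distance between roller_a and post_slot below 0.008 m and z of roller_b in the frame of saddle_slot below 0.002 m and z of roller_a in the frame of post_slot below 0.002 m)) and linear speed of roller below 0.02 m/s); the robot touches nothing.
It fails at once if the mouse, beaker, tape roll or wrench was shoved more than 4 cm, or the beaker knocked over (distance of any of mouse, beaker, tape_roll, wrench from where it was at the start of the episode above 0.04 m or angle between beaker's own z axis and vertical above 0.6 rad).
It also fails if it takes over 69 s, if anything falls off the work surface, if the arm or the gripper's body presses on something with over 40 N, if the wrist force passes 120 N, or if a joint passes its speed limit or range.

## Working session

There is one attempt and no reset: what is moved stays moved. The work goes in short steps, Python scripts to look and compute and a shell command to move; the robot and the scene stay as the last step left them, time stands still between calls to the robot, and variables do not carry over. Pictures are saved under pics/ and viewed, and the job is handed in when it is done.

```bash
ls; mkdir -p pics; python3 - <<'E'
from bench import telemetry, imaging, ctrl
import cv2
print(telemetry.get_obs())
for n in ["scene","top","wrist"]:
    c=imaging.camera(n); cv2.imwrite(f"pics/{n}0.png",c["pixels"]); print(n,c["vfov"],c["cx"],c["cy"],c["R"],c["t"])
E
```

```text
pics
{'time_s': 0.0, 'q': array([ 1.13372616e+00,  1.81556702e-01,  1.60800447e+00, -8.49465325e-06,
        1.35379964e+00, -2.06272193e-01]), 'dq': array([-0.00067635, -0.00074673, -0.00122489, -0.00027262,  0.00042171,
        0.00048033]), 'joint_efforts': array([ 7.63193402e-04, -4.44862640e+01, -3.51348317e+01,  8.31803703e-06,
        8.86274676e-03, -6.24953401e-06]), 'eef_pos': array([0.13126487, 0.55924901, 0.23037706]), 'eef_rot': array([-2.75570483e-04,  1.15142072e-01,  9.93348641e-01, -8.40047044e-04]), 'wrist_force': array([0.1190438 , 2.0805985 , 0.26569419]), 'torque': array([-0.01741111, -0.03449051,  0.00773058]), 'opening': 0.9963481911223468}
scene 51.12942525574703 256.15524524953923 194.26843582567292 [[ 0.76884228 -0.63904057  0.02255438]
 [-0.38040391 -0.4854537  -0.78716426]
 [ 0.513979    0.59662539 -0.61633086]] [-0.41089795  0.26314226  0.73305751]
top 44.19763624978716 256.75652309551606 187.72004390450368 [[ 0.01482572 -0.99986311 -0.00734581]
 [-0.97860971 -0.01300217 -0.20531434]
 [ 0.20519072  0.01023261 -0.97866851]] [0.02026689 0.5559429  1.01059391]
wrist 65.70646984690485 258.2162554077609 188.04098913431673 [[ 2.27800351e-01  9.73707723e-01 -5.19110105e-04]
 [ 9.20337125e-01 -2.15140080e-01  3.26640969e-01]
 [ 3.17941153e-01 -7.48866839e-02 -9.45148352e-01]] [-0.5747236  -0.0434908   0.38081525]
```

View pics/scene0.png

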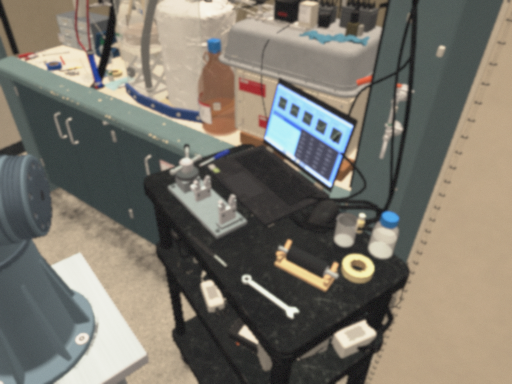

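View pics/top0.png

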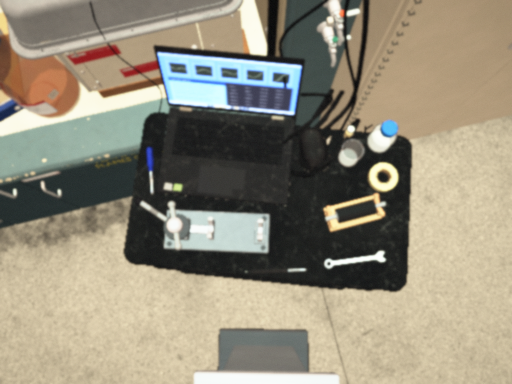

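View pics/wrist0.png

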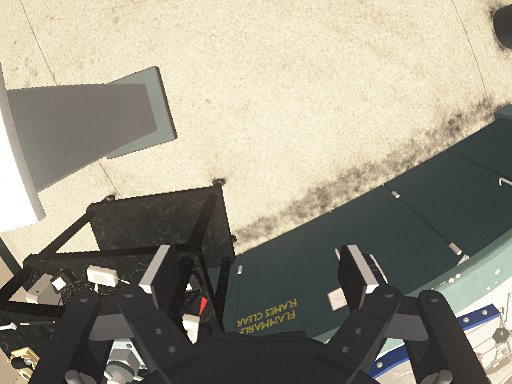

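```bash
python3 - <<'E'
import cv2
a=cv2.imread("pics/top0.png"); 
cv2.imwrite("pics/t1.png",cv2.resize(a[185:265,125:285],None,fx=5,fy=5,interpolation=cv2.INTER_CUBIC))
cv2.imwrite("pics/t2.png",cv2.resize(a[120:280,290:420],None,fx=3.7,fy=3.7,interpolation=cv2.INTER_CUBIC))
a=cv2.imread("pics/scene0.png"); 
cv2.imwrite("pics/s1.png",cv2.resize(a[135:245,140:260],None,fx=5,fy=5,interpolation=cv2.INTER_CUBIC))
E
```

```text
(no output)
```

View pics/t1.png

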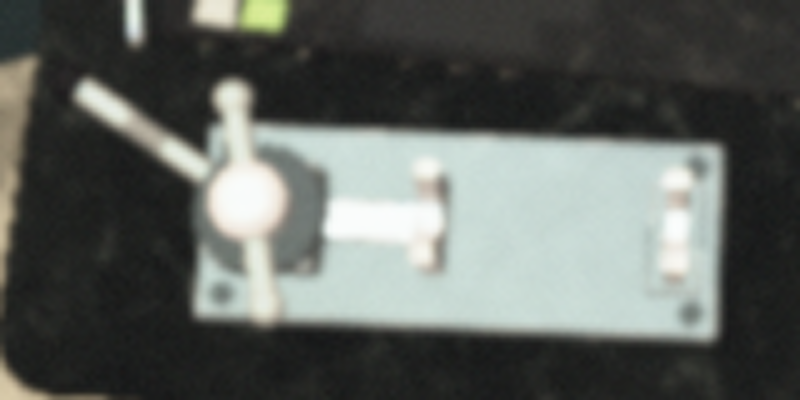

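View pics/t2.png

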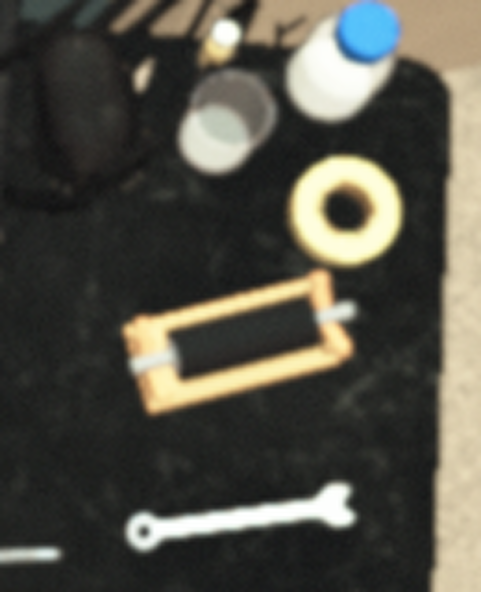

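View pics/s1.png

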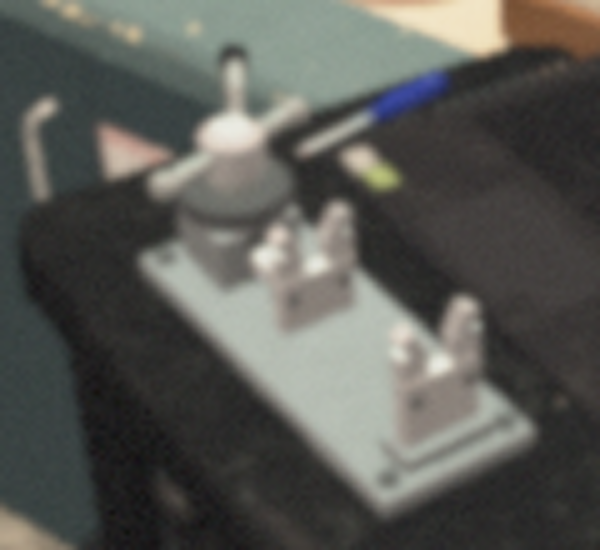

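```bash
cat > h.py <<'E'
import numpy as np, cv2
from bench import telemetry, imaging
from scipy.spatial.transform import Rotation as Rn
CAM={}
def getcam(n):
    c=imaging.camera(n); c["f"]=192/np.tan(np.radians(c["vfov"]/2)); return c
def ray(c,u,v):
    x=(u-c["cx"]);y=(v-c["cy"])
    if c.get("fish"):
        r=np.hypot(x,y);th=r/c["f"];d=np.array([x/r*np.sin(th),y/r*np.sin(th),np.cos(th)])
    else: d=np.array([x/c["f"],y/c["f"],1])
    R=np.array(c["R"]);return -R.T@c["t"],R.T@d
def atz(c,u,v,z):
    o,d=ray(c,u,v);return o+d*(z-o[2])/d[2]
def proj(c,X):
    p=np.array(c["R"])@X+c["t"]
    if c.get("fish"):
        r=np.hypot(p[0],p[1]);th=np.arctan2(r,p[2]);return c["cx"]+c["f"]*th*p[0]/r,c["cy"]+c["f"]*th*p[1]/r
    return c["cx"]+c["f"]*p[0]/p[2],c["cy"]+c["f"]*p[1]/p[2]
def tcp():
    o=telemetry.get_obs();q=o["eef_rot"];return o["eef_pos"],Rn.from_quat([q[1],q[2],q[3],q[0]]),o
E
python3 - <<'E'
from h import *
t=getcam("top");s=getcam("scene")
P=[atz(t,125+x/5,185+y/5,.012) for x,y in [(210,122),(722,145),(717,340),(197,320)]]
for p in P: print(p.round(4))
P=np.array(P);c=P.mean(0);yv=(P[0]+P[3]-P[1]-P[2])/2;xv=(P[0]+P[1]-P[2]-P[3])/2
print("c",c,np.linalg.norm(yv),np.linalg.norm(xv),"yaw from y",np.degrees(np.arctan2(-yv[0],yv[1])))
# scene corners (s1): left(140,260) near-bottom(388,515) right(537,430)
for x,y in [(140,258),(388,505),(537,428)]: print("s",atz(s,140+x/5,135+y/5,.012).round(4))
yaw=np.arctan2(-yv[0],yv[1]);ux=np.array([np.cos(yaw),np.sin(yaw),0]);uy=np.array([-np.sin(yaw),np.cos(yaw),0])
o=c.copy();o[2]=0
col=o+.085*uy; print("col",col)
print("hub top seen",atz(t,125+247/5,185+200/5,.098))
e1=atz(t,125+232/5,185+97/5,.0835);e2=atz(t,125+265/5,185+310/5,.0835)
print(e1,e2,np.linalg.norm(e1-e2),(e1+e2)/2)
print("bar ang vs stand +y (ccw)",np.degrees(np.arctan2(*( [-(e1-e2)[0],(e1-e2)[1]]))-yaw))
for lz,xy in [(.0755,(85,90)),(.0755,(75,82))]:
    l=atz(t,125+xy[0]/5,185+xy[1]/5,lz);d=l-col;print("lever",l,np.hypot(d[0],d[1]),np.degrees(np.arctan2(d[1],d[0])-yaw))
l=atz(s,140+232/5,135+50/5,.0755);d=l-col;print("ball scene",l,np.hypot(d[0],d[1]),np.degrees(np.arctan2(d[1],d[0])-yaw))
a=atz(t,290+135/3.7,120+365/3.7,.036);b=atz(t,290+352/3.7,120+310/3.7,.036)
print("roller",a,b,(a+b)/2,np.linalg.norm(a-b),np.degrees(np.arctan2(-(a-b)[0],(a-b)[1])))
for n,xy,z in [("tape",(345,210),.019),("beaker",(213,140),0),("beakertop",(233,105),.066),("mouse",(85,95),.03),("w1",(143,533),.003),("w2",(340,505),.003)]:
    print(n,atz(t,290+xy[0]/3.7,120+xy[1]/3.7,z))
E
```

```text
[0.5106 0.2377 0.012 ]
[ 0.503  -0.0018  0.012 ]
[ 4.127e-01 -4.000e-04  1.200e-02]
[0.4184 0.2387 0.012 ]
c [0.46119579 0.1185653  0.012     ] 0.23943556821774084 0.09123219402265711 yaw from y -1.5907957436208044
s [0.4207 0.2356 0.012 ]
s [ 0.4146 -0.0029  0.012 ]
s [ 0.5028 -0.0041  0.012 ]
col [0.46355548 0.20353254 0.        ]
hub top seen [0.46332697 0.20266827 0.098     ]
[0.51039457 0.2142197  0.0835    ] [0.41775432 0.19518822 0.0835    ] 0.09457490524292944 [0.46407445 0.20470396 0.0835    ]
bar ang vs stand +y (ccw) -76.80020308973981
lever [0.51401396 0.28098682 0.0755    ] 0.09244037978180637 58.508101286778555
lever [0.51754253 0.28565039 0.0755    ] 0.09827482823158311 58.26852653102719
ball scene [0.52263736 0.29630853 0.0755    ] 0.10999114824571421 59.10087488923015
roller [ 0.49045912 -0.13121529  0.036     ] [ 0.52655645 -0.26562333  0.036     ] [ 0.50850778 -0.19841931  0.036     ] 0.13917089895674803 15.032929906023236
tape [ 0.59399784 -0.26831977  0.019     ]
beaker [ 6.44280551e-01 -1.89301370e-01 -2.22044605e-16]
beakertop [ 0.64834023 -0.18979298  0.066     ]
mouse [ 0.66461408 -0.10285491  0.03      ]
w1 [ 0.39012424 -0.13914305  0.003     ]
w2 [ 0.40912675 -0.26188953  0.003     ]
```

```bash
cat >> h.py <<'E'
from scipy.spatial.transform import Slerp
STC=np.array([.4613,.1178,0]);YAW=np.radians(-1.6)
UX=np.array([np.cos(YAW),np.sin(YAW),0]);UY=np.array([-np.sin(YAW),np.cos(YAW),0])
COL=STC+.085*UY
def Rdown(yawdeg):
    a=np.radians(yawdeg);x=np.array([np.cos(a),np.sin(a),0]);z=np.array([0,0,-1.]);return Rn.from_matrix(np.c_[x,np.cross(z,x),z])
def plan(wps,start=None):
    """wps: list of (pos,yaw,N)"""
    p,R,_=tcp()
    if start is not None: p,R=start
    for pos,yaw,N in wps:
        pos=np.array(pos);T=Rdown(yaw);D=(R.inv()*T).as_rotvec();p0,R0=p,R
        out=[]
        for i in range(1,N+1):
            pn=p0+(pos-p0)*i/N;Rn_=R0*Rn.from_rotvec(D*i/N)
            sh=R.inv().apply(pn-p)/.2;rv=(R.inv()*Rn_).as_rotvec()/np.pi
            out.append([round(float(v),3)+0. for v in np.r_[sh,rv]]);p,R=pn,Rn_
        print("WP",pos.round(4),yaw,N,"max mm/row",round(200*max(np.linalg.norm(r[:3]) for r in out),1),"deg",round(180*max(np.linalg.norm(r[3:]) for r in out),1))
        print(str(out).replace(" ",""))
E
python3 - <<'E'
from h import *
print(COL)
plan([((.536,.256,.19),58,12),((.536,.256,.064),58,4)])
E
```

```text
[0.46367334 0.20276686 0.        ]
WP [0.536 0.256 0.19 ] 58 12 max mm/row 42.4 deg 9.0
[[-0.193,-0.085,0.017,0.0,0.0,0.05],[-0.204,-0.053,0.017,0.0,0.0,0.05],[-0.21,-0.02,0.017,0.0,0.0,0.05],[-0.21,0.013,0.017,0.0,0.0,0.05],[-0.206,0.046,0.017,0.0,0.0,0.05],[-0.196,0.078,0.017,0.0,0.0,0.05],[-0.181,0.108,0.017,0.0,0.0,0.05],[-0.162,0.135,0.017,0.0,0.0,0.05],[-0.139,0.159,0.017,0.0,0.0,0.05],[-0.112,0.179,0.017,0.0,0.0,0.05],[-0.082,0.194,0.017,0.0,0.0,0.05],[-0.051,0.205,0.017,0.0,0.0,0.05]]
WP [0.536 0.256 0.064] 58 4 max mm/row 31.6 deg 0.0
[[0.0,0.0,0.158,0.0,0.0,0.0],[0.0,0.0,0.158,0.0,0.0,0.0],[0.0,0.0,0.158,0.0,0.0,0.0],[0.0,0.0,0.158,0.0,0.0,0.0]]
```

```bash
python3 -m pendant '[[[-0.193,-0.085,0.017,0,0,0.05],[-0.204,-0.053,0.017,0,0,0.05],[-0.21,-0.02,0.017,0,0,0.05],[-0.21,0.013,0.017,0,0,0.05],[-0.206,0.046,0.017,0,0,0.05],[-0.196,0.078,0.017,0,0,0.05],[-0.181,0.108,0.017,0,0,0.05],[-0.162,0.135,0.017,0,0,0.05],[-0.139,0.159,0.017,0,0,0.05],[-0.112,0.179,0.017,0,0,0.05],[-0.082,0.194,0.017,0,0,0.05],[-0.051,0.205,0.017,0,0,0.05]]]' 1; python3 - <<'E'
from h import *
p,R,o=tcp();print(p,np.degrees(np.arctan2(R.as_matrix()[1,0],R.as_matrix()[0,0])),o["q"],o["time_s"],o["opening"])
plan([((.536,.256,.19),58,3),((.536,.256,.064),58,4)])
c=getcam("wrist");cv2.imwrite("pics/w1.png",c["pixels"])
c=getcam("top");cv2.imwrite("pics/tt1.png",c["pixels"])
E
```

```text
time_s: 1.75
eef_pos: [0.5401, 0.2401, 0.1885]
eef_rot: [-0.0, 0.885, 0.466, 0.0]
wrist_force: [0.9, 0.3, -0.1]
opening: 0.002
[0.54014523 0.24014237 0.18849888] 55.56097163656454 [2.17151243e-01 2.55961306e-01 1.60669824e+00 1.07772057e-03
 1.27856676e+00 8.17915146e-01] 1.75 0.0019467428041165414
WP [0.536 0.256 0.19 ] 58 3 max mm/row 5.5 deg 0.9
[[0.018,-0.021,-0.002,0.0,0.0,-0.005],[0.018,-0.02,-0.002,0.0,0.0,-0.005],[0.018,-0.02,-0.002,0.0,0.0,-0.005]]
WP [0.536 0.256 0.064] 58 4 max mm/row 31.6 deg 0.0
[[0.0,0.0,0.158,0.0,0.0,0.0],[0.0,0.0,0.158,0.0,0.0,0.0],[0.0,0.0,0.158,0.0,0.0,0.0],[0.0,0.0,0.158,0.0,0.0,0.0]]
```

View pics/w1.png

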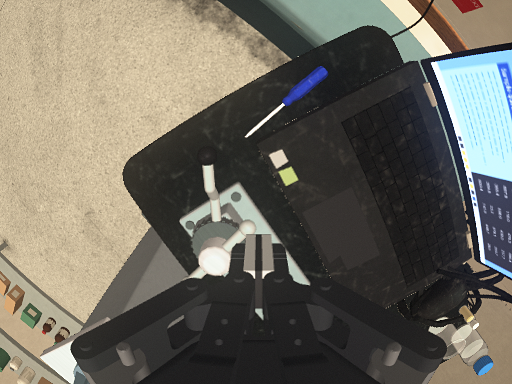

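```bash
python3 - <<'E'
from h import *
p,R,o=tcp();print(p,np.degrees(np.arctan2(R.as_matrix()[1,0],R.as_matrix()[0,0])),o["time_s"])
E
```

```text
[0.5419193  0.23806998 0.18813873] 55.46924140906173 1.85
```

```bash
python3 - <<'E'
from h import *
w=getcam("wrist");w["fish"]=True
cv2.imwrite("pics/w1c.png",cv2.resize(w["pixels"][130:290,150:310],None,fx=4.5,fy=4.5,interpolation=cv2.INTER_CUBIC))
b=atz(w,207,157,.0755)-COL;print("ball",np.hypot(*b[:2]),np.degrees(np.arctan2(b[1],b[0])))
h=atz(w,213,261,.098);print("hub",h,COL)
e=atz(w,248,228,.0835)-COL;print("e1",np.hypot(*e[:2]),np.degrees(np.arctan2(e[1],e[0])))
print(proj(w,COL+[0,0,.098]))
E
```

```text
ball 0.09911187871269533 55.81738159148021
hub [0.46895222 0.20553328 0.098     ] [0.46367334 0.20276686 0.        ]
e1 0.04869098569511608 8.499850779700036
(np.float64(210.50433166500727), np.float64(265.5369888975582))
```

View pics/w1c.png

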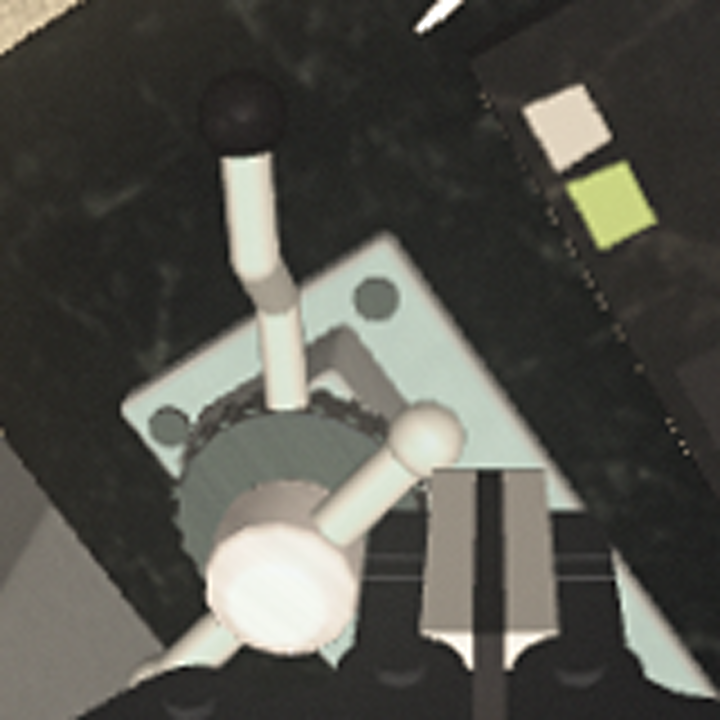

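```bash
python3 -m pendant '[[[0.02,-0.03,0,0,0,-0.006],[0.02,-0.03,0,0,0,-0.006],[0.02,-0.02,0.15,0,0,0],[0,0,0.15,0,0,0],[0,0,0.15,0,0,0],[0,0,0.12,0,0,0],[0,0,0.02,0,0,0]]]' 1; python3 - <<'E'
from h import *
w=getcam("wrist");cv2.imwrite("pics/w2.png",w["pixels"])
p,R,o=tcp();d=p-COL;y=np.degrees(np.arctan2(R.as_matrix()[1,0],R.as_matrix()[0,0]));print(p,y,o["time_s"],"r",np.hypot(*d[:2]),np.degrees(np.arctan2(d[1],d[0])), "along x,y tool",R.inv().apply(d))
E
```

```text
time_s: 2.78
eef_pos: [0.5276, 0.2685, 0.0697]
eef_rot: [-0.001, 0.87, 0.494, 0.002]
wrist_force: [-0.9, -2.7, 2.8]
opening: 0.001
[0.528112   0.26846956 0.07024199] 59.16727901743304 2.825 r 0.09202817800063004 45.55648295026979 along x,y tool [ 0.08974422  0.02172825 -0.0698354 ]
```

View pics/w2.png

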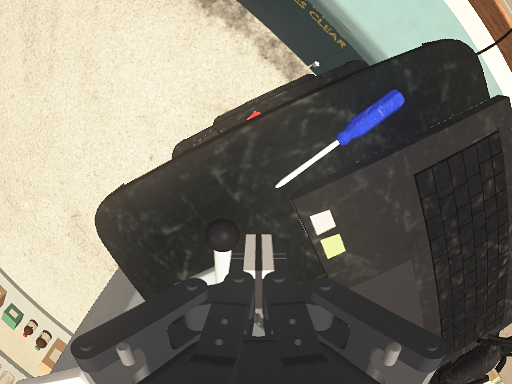

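```bash
python3 -m pendant '[[[-0.04,0.01,0.02,0,0,0],[0,0,0.01,0,0,0],[-0.002,-0.036,0,0,0,-0.028],[-0.002,-0.036,0,0,0,-0.028],[-0.002,-0.036,0,0,0,-0.028],[-0.002,-0.036,0,0,0,-0.028]]]' 1; python3 - <<'E'
from h import *
w=getcam("wrist");cv2.imwrite("pics/w3.png",w["pixels"])
p,R,o=tcp();d=p-COL;y=np.degrees(np.arctan2(R.as_matrix()[1,0],R.as_matrix()[0,0]));print(p,y,o["time_s"],"r",np.hypot(*d[:2]),np.degrees(np.arctan2(d[1],d[0])), "along x,y tool",R.inv().apply(d),o["wrist_force"])
E
```

```text
time_s: 3.58
eef_pos: [0.506, 0.2716, 0.0712]
eef_rot: [0.004, 0.766, 0.642, 0.011]
wrist_force: [3.4, 1.3, 0.1]
opening: 0.003
[0.50522678 0.27179718 0.07124182] 80.16486037511515 3.625 r 0.08057215785953448 58.95377400494702 along x,y tool [ 0.07592369  0.03054149 -0.06978596] [ 2.5199407  -0.40259821  1.61704776]
```

View pics/w3.png

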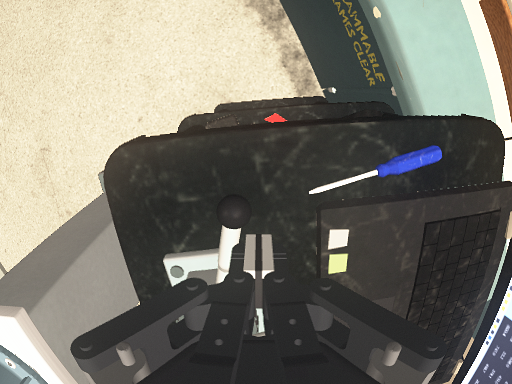

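```bash
python3 -m pendant '[[[0,-0.02,0.04,0,0.004,0],[0.01,-0.05,0.02,0,0,-0.014],[0.01,-0.05,0,0,0,-0.02],[0,-0.05,0,0,0,-0.028],[0,-0.05,0,0,0,-0.028]]]' 1; cat >> h.py <<'E'
def st(name=None,ball=None):
    p,R,o=tcp();d=p-COL;M=R.as_matrix();y=np.degrees(np.arctan2(M[1,0],M[0,0]))
    print("p",p.round(4),"yaw",y.round(1),"t",o["time_s"],"r",np.hypot(*d[:2]).round(4),"ang",np.degrees(np.arctan2(d[1],d[0])).round(1),"tool-xy",R.inv().apply(d).round(4),"F",o["wrist_force"].round(1),"tilt",M[:,2].round(3),"op",o["opening"])
    if name:
        w=getcam("wrist");cv2.imwrite(f"pics/{name}.png",w["pixels"])
def ballang(u,v,z=.0755):
    w=getcam("wrist");w["fish"]=True
    b=atz(w,u,v,z)-COL;print("r",np.hypot(*b[:2]),"ang world",np.degrees(np.arctan2(b[1],b[0])))
E
python3 -c "
from h import *
st('w4')"
```

```text
time_s: 4.25
eef_pos: [0.4665, 0.2815, 0.0612]
eef_rot: [0.005, 0.664, 0.747, 0.021]
wrist_force: [4.3, -0.3, 2.1]
opening: 0.001
p [0.4665 0.2815 0.0612] yaw 96.7 t 4.25 r 0.0788 ang 88.0 tool-xy [ 0.0791  0.0144 -0.059 ] F [ 4.3 -0.3  2.1] tilt [ 0.036  0.025 -0.999] op 0.0008758283741491735
```

View pics/w4.png

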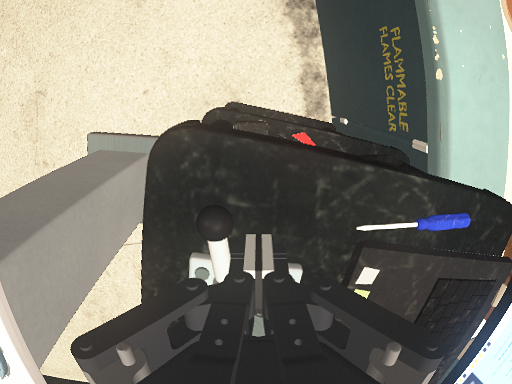

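```bash
python3 -c "
from h import *
ballang(214,222)
import numpy
t=getcam('top');cv2.imwrite('pics/tt4.png',cv2.resize(t['pixels'][175:275,125:285],None,fx=5,fy=5,interpolation=cv2.INTER_CUBIC))"
```

```text
r 0.10091945006648306 ang world 102.69628617070452
```

View pics/tt4.png

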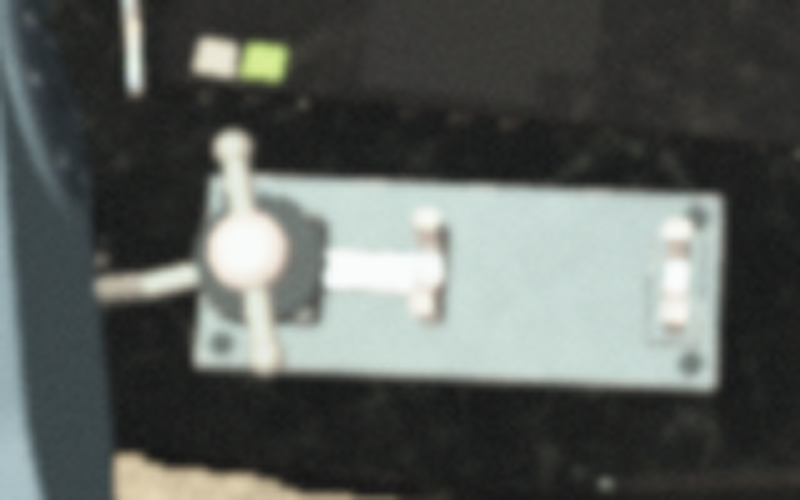

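```bash
python3 -c "
from h import *
st()
plan([((.483,.282,.075),97,2),((.505,.255,.13),192,10),((.502,.247,.073),192,3)])"
```

```text
p [0.4654 0.281  0.0607] yaw 96.5 t 4.4 r 0.0782 ang 88.7 tool-xy [ 0.0787  0.0128 -0.0587] F [0.1 0.  0.5] tilt [ 0.034  0.024 -0.999] op 0.0019613514820864954
WP [0.483 0.282 0.075] 97 2 max mm/row 11.4 deg 1.2
[[-0.002,0.045,-0.034,0.006,-0.003,-0.001],[-0.002,0.045,-0.035,0.006,-0.003,-0.001]]
WP [0.505 0.255 0.13 ] 192 10 max mm/row 6.6 deg 9.5
[[-0.015,0.009,-0.028,0.0,0.0,-0.053],[-0.016,0.007,-0.027,0.0,0.0,-0.053],[-0.017,0.004,-0.028,0.0,0.0,-0.053],[-0.017,0.001,-0.028,0.0,0.0,-0.053],[-0.017,-0.002,-0.028,0.0,0.0,-0.053],[-0.017,-0.005,-0.028,0.0,0.0,-0.053],[-0.016,-0.007,-0.027,0.0,0.0,-0.053],[-0.014,-0.01,-0.027,0.0,0.0,-0.053],[-0.013,-0.012,-0.028,0.0,0.0,-0.053],[-0.01,-0.014,-0.028,0.0,0.0,-0.053]]
WP [0.502 0.247 0.073] 192 3 max mm/row 19.2 deg 0.0
[[0.008,-0.012,0.095,0.0,0.0,0.0],[0.008,-0.012,0.095,0.0,0.0,0.0],[0.008,-0.012,0.095,0.0,0.0,0.0]]
```

```bash
python3 -m pendant '[[[-0.002,0.045,-0.03,0.006,-0.003,0],[-0.002,0.045,-0.08,0.006,-0.003,0],[-0.015,0.009,-0.1,0,0,-0.053],[-0.016,0.007,-0.08,0,0,-0.053],[-0.017,0.004,-0.05,0,0,-0.053],[-0.017,0.001,0,0,0,-0.053],[-0.017,-0.002,0,0,0,-0.053],[-0.017,-0.005,0,0,0,-0.053],[-0.016,-0.007,0,0,0,-0.053],[-0.014,-0.01,0,0,0,-0.053],[-0.013,-0.012,0,0,0,-0.053],[-0.01,-0.014,0,0,0,-0.04]]]' 1; python3 -c "
from h import *
st('w5')
plan([((.502,.247,.13),192,2),((.502,.247,.073),192,3)])"
```

```text
time_s: 5.9
eef_pos: [0.4934, 0.251, 0.1192]
eef_rot: [-0.02, -0.098, 0.995, -0.003]
wrist_force: [-0.1, 0.1, 0.2]
opening: -0.001
p [0.4934 0.251  0.1192] yaw -168.8 t 5.9 r 0.0566 ang 58.3 tool-xy [-0.0337  0.0413 -0.1207] F [-0.1  0.1  0.2] tilt [-0.039 -0.01  -0.999] op -0.0008117095320854595
WP [0.502 0.247 0.13 ] 192 2 max mm/row 7.1 deg 1.1
[[-0.018,-0.013,-0.028,0.0,-0.006,-0.001],[-0.018,-0.013,-0.028,0.0,-0.006,-0.001]]
WP [0.502 0.247 0.073] 192 3 max mm/row 19.0 deg 0.0
[[0.0,0.0,0.095,0.0,0.0,0.0],[0.0,0.0,0.095,0.0,0.0,0.0],[0.0,0.0,0.095,0.0,0.0,0.0]]
```

View pics/w5.png

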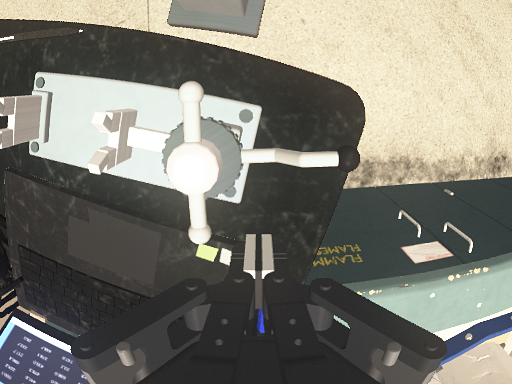

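```bash
python3 -m pendant '[[[-0.02,-0.013,0.05,0,-0.006,0],[-0.02,-0.01,0.07,0,-0.006,0],[0,0,0.07,0,0,0],[0,0,0.03,0,0,0],[0,0,0,0,0,0]]]' 1; python3 -c "
from h import *
st('w6')
"
```

```text
time_s: 6.58
eef_pos: [0.4986, 0.2469, 0.0706]
eef_rot: [-0.005, -0.094, 0.996, -0.001]
wrist_force: [-1.2, 0.1, -0.0]
opening: 0.003
p [0.4986 0.2469 0.0706] yaw -169.2 t 6.575 r 0.0563 ang 51.6 tool-xy [-0.0418  0.0366 -0.0712] F [-1.2  0.1 -0. ] tilt [-0.01  -0.004 -1.   ] op 0.0026515244723685364
```

View pics/w6.png

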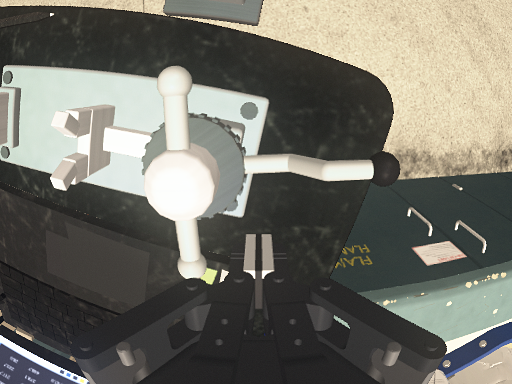

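```bash
python3 -m pendant '[[[-0.02,-0.04,0,0,0,0],[-0.01,-0.04,0,0,0,0.01],[-0.016,-0.035,0,0,0,0.044],[-0.016,-0.035,0,0,0,0.044],[-0.016,-0.035,0,0,0,0.044],[-0.016,-0.035,0,0,0,0.044]]]' 1; python3 -c "
from h import *
st('w7')
"
```

```text
time_s: 7.38
eef_pos: [0.5206, 0.2027, 0.0728]
eef_rot: [-0.004, 0.209, 0.978, -0.001]
wrist_force: [-0.7, 1.5, -0.1]
opening: -0.001
p [0.5206 0.2027 0.0728] yaw 155.8 t 7.375 r 0.057 ang -0.1 tool-xy [-0.0514  0.023  -0.0733] F [-0.7  1.5 -0.1] tilt [-0.009 -0.    -1.   ] op -0.0005025674670692242
```

View pics/w7.png

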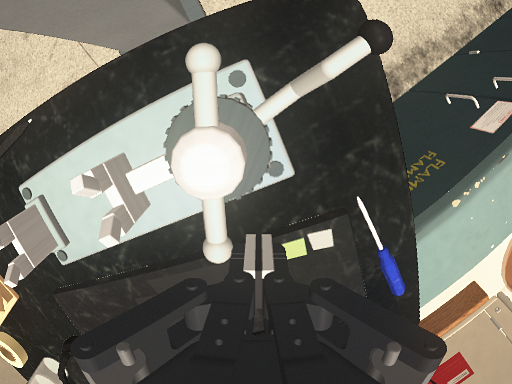

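```bash
python3 -c "
from h import *
s=getcam('scene');a=s['pixels']
cv2.imwrite('pics/s7.png',cv2.resize(a[165:235,180:250],None,fx=8,fy=8,interpolation=cv2.INTER_CUBIC))
a=cv2.imread('pics/scene0.png')
cv2.imwrite('pics/s0c.png',cv2.resize(a[165:235,180:250],None,fx=8,fy=8,interpolation=cv2.INTER_CUBIC))
a=cv2.imread('pics/w7.png')
cv2.imwrite('pics/w7c.png',cv2.resize(a[120:300,0:200],None,fx=4,fy=4,interpolation=cv2.INTER_CUBIC))
for z in (.08,.085,.09,.095):
  for yy in (.01,-.1):
    for xx in (-.022,.022):
      u,v=proj(s,STC+xx*UX+yy*UY+[0,0,z]); print(z,yy,xx,(u-180)*8,(v-165)*8)
"
```

```text
0.08 0.01 -0.022 110.55973894438876 138.46999666984493
0.08 0.01 0.022 231.58014367146302 89.15774606214677
0.08 -0.1 -0.022 311.3379268867127 322.03832562347543
0.08 -0.1 0.022 436.33146534623756 264.93843192768827
0.085 0.01 -0.022 109.36503220610075 125.31671871851063
0.085 0.01 0.022 230.7824893677241 76.1395220235811
0.085 -0.1 -0.022 310.7310402934347 308.53793686094195
0.085 -0.1 0.022 436.1494173401402 251.56527843379263
0.09 0.01 -0.022 108.16281291867494 112.08073038833436
0.09 0.01 0.022 229.97992874975853 63.041223825691304
0.09 -0.1 -0.022 310.12005665447964 294.94640799080435
0.09 -0.1 0.022 435.9661690977598 238.10395619592987
0.095 0.01 -0.022 106.95300999805386 98.76124907020949
0.095 0.01 0.022 229.1724164103398 49.86211039374007
0.095 -0.1 -0.022 309.50493434106147 281.262812967228
0.095 -0.1 0.022 435.7817087101639 224.55359038998313
```

View pics/s7.png

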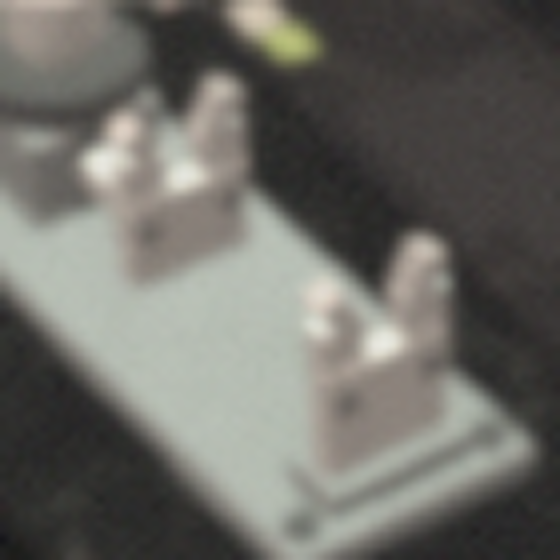

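View pics/s0c.png

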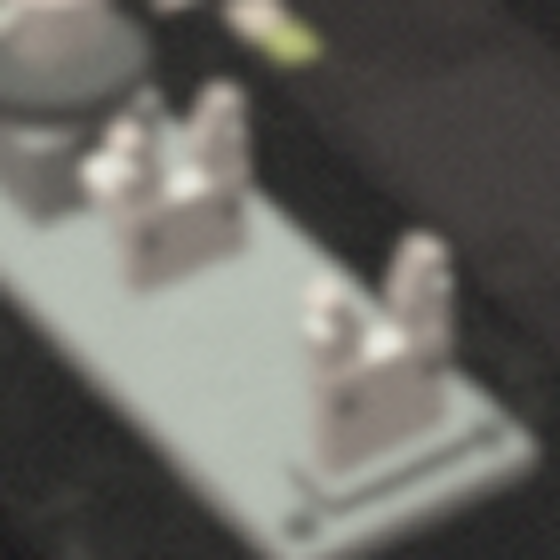

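View pics/w7c.png

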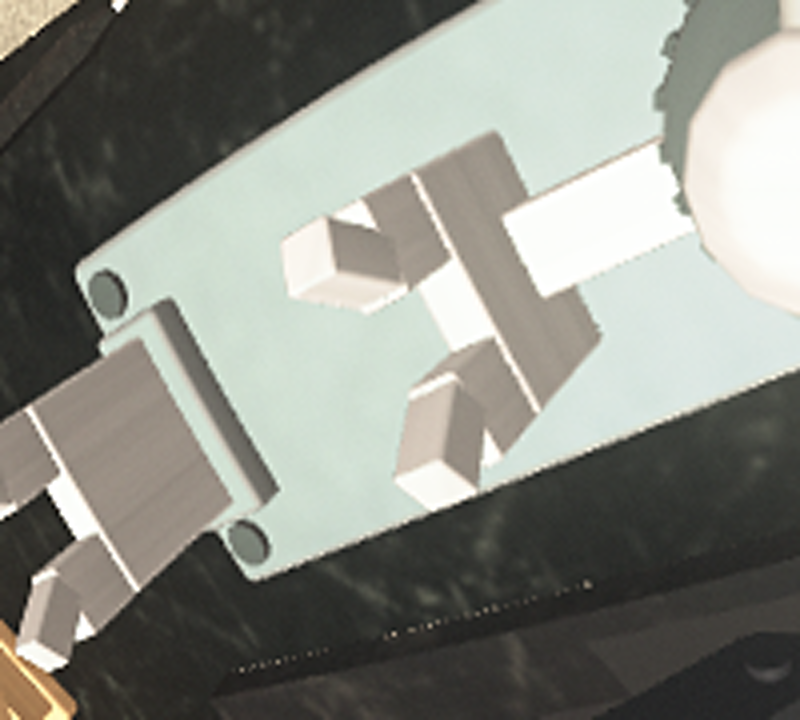

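```bash
python3 -m pendant '[[[0,-0.035,0,0,0,0.044],[-0.01,-0.035,0,0,0,0.044],[-0.015,-0.035,0,0,0,0.044],[-0.015,-0.035,0,0,0,0.044]]]' 1; python3 -c "
from h import *
st('w8')
"
```

```text
time_s: 7.98
eef_pos: [0.5141, 0.1746, 0.0751]
eef_rot: [-0.001, 0.47, 0.883, 0.001]
wrist_force: [1.6, 1.3, -0.8]
opening: -0.001
p [0.5141 0.1746 0.0751] yaw 123.9 t 7.975 r 0.0577 ang -29.2 tool-xy [-0.0514  0.0261 -0.0752] F [ 1.6  1.3 -0.8] tilt [-0.001  0.002 -1.   ] op -0.0009933323670534204
```

View pics/w8.png

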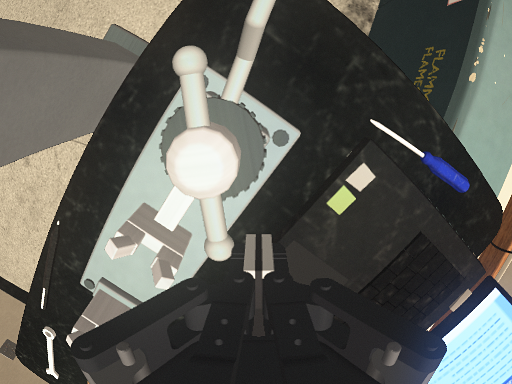

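```bash
python3 -m pendant '[[[0,-0.033,0.01,0,0,0.044],[0,-0.033,0.01,0,0,0.044],[-0.012,-0.033,0,0,0,0.044],[-0.012,-0.02,0,0,0,0.025],[0,0,0,0,0,0]]]' 1; python3 -c "
from h import *
st('w9')
s=getcam('scene');a=s['pixels'];cv2.imwrite('pics/scene9.png',a)
cv2.imwrite('pics/s9.png',cv2.resize(a[165:235,180:250],None,fx=8,fy=8,interpolation=cv2.INTER_CUBIC))
"
```

```text
time_s: 8.65
eef_pos: [0.5, 0.1589, 0.0752]
eef_rot: [0.005, 0.672, 0.741, 0.005]
wrist_force: [-0.8, -0.6, -0.1]
opening: -0.001
p [0.5    0.1589 0.0752] yaw 95.6 t 8.65 r 0.0569 ang -50.3 tool-xy [-0.0472  0.0329 -0.0747] F [-0.8 -0.6 -0.1] tilt [ 0.014  0.001 -1.   ] op -0.0007858306910822682
```

View pics/w9.png

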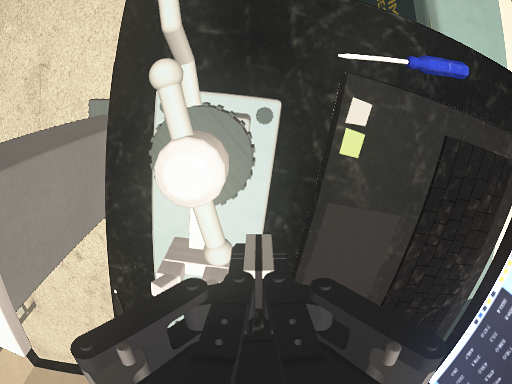

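View pics/s9.png

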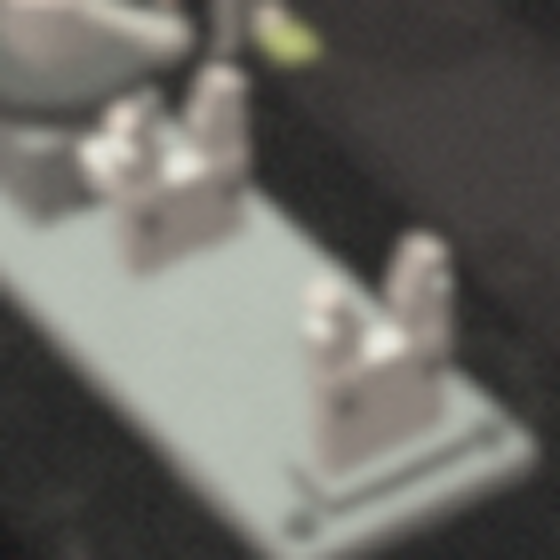

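```bash
cat >> h.py <<'E'
from scipy.optimize import minimize
def level(img,cam,verbose=False):
    """estimate saddle-post height difference from scene picture"""
    g=cv2.GaussianBlur(img,(0,0),.5).astype(np.float32)
    xs=np.arange(-.027,.0271,.001);zs=np.arange(.042,.0951,.001)
    X,Z=np.meshgrid(xs,zs)
    def samp(y,h,dx,zz):
        P=STC+X[...,None]*UX+y*UY+np.array([0,0,1.])*Z[...,None]+dx*UX+np.array([0,0,h+zz])
        c=P@np.array(cam["R"]).T+cam["t"]
        u=(cam["cx"]+cam["f"]*c[...,0]/c[...,2]).astype(np.float32);v=(cam["cy"]+cam["f"]*c[...,1]/c[...,2]).astype(np.float32)
        return cv2.remap(g,u,v,cv2.INTER_CUBIC)
    A=samp(-.105,0,0,0)
    if verbose: cv2.imwrite("pics/postpatch.png",cv2.resize(A[::-1].clip(0,255).astype(np.uint8),None,fx=8,fy=8))
    m=np.ones(X.shape,bool)
    def cost(q):
        B=samp(.005,q[0],q[1],0)
        a=A.reshape(-1);b=B.reshape(-1);return -np.corrcoef(a,b)[0,1]
    best=min((cost((h,d)),h,d) for h in np.arange(-.016,.006,.001) for d in np.arange(-.004,.0041,.001))
    r=minimize(cost,best[1:],method="Nelder-Mead",options=dict(initial_simplex=[best[1:],(best[1]+.001,best[2]),(best[1],best[2]+.001)],xatol=1e-5,fatol=1e-7))
    return r.x*1000,r.fun
E
python3 -c "
from h import *
c=getcam('scene')
for n in ('scene0','scene9'):
    print(n,level(cv2.imread(f'pics/{n}.png'),c,True))
"
```

```text
scene0 (array([-7.32571923,  1.20229722]), np.float64(-0.9069482985051203))
scene9 (array([-1.86599928,  1.10502871]), np.float64(-0.9760571788854728))
```

View pics/postpatch.png

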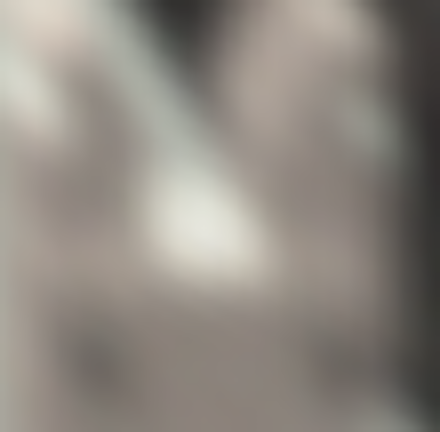

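```bash
python3 -c "
from h import *
ballang(217,250,.0835)
w=getcam('wrist');w['fish']=True
print(atz(w,190,171,.098),COL)
"
```

```text
r 0.04492399903489549 ang world -70.51493603035928
[0.46652363 0.20688245 0.098     ] [0.46367334 0.20276686 0.        ]
```

```bash
python3 -c "
from h import *
w=getcam('wrist');p,R,o=tcp()
C=-w['R'].T@w['t'];pc=R.inv().apply(C-p);Rc=w['R']@R.as_matrix()
print('cam in tool',pc,'\n',Rc)
# evaluate views
for tilt in (20,30,40,50):
  a=np.radians(tilt); T=Rdown(180-1.6)*Rn.from_euler('y',-a)
  M=T.as_matrix()
  for tx,tz in ((.36,.16),(.40,.18),(.44,.2)):
    P=np.array([tx,STC[1]-.045,tz]); Cc=P+M@pc; Rw=Rc@M.T
    cam=dict(R=Rw,t=-Rw@Cc,f=w['f'],cx=w['cx'],cy=w['cy'],fish=1)
    print(tilt,P,'z',M[:,2].round(2),'cam',Cc.round(3),[tuple(np.round(proj(cam,STC+x*UX+y*UY+[0,0,z]))) for x,y,z in ((0,.01,.09),(0,-.1,.09),(-.045,-.12,.012),(-.045,.12,.012))])
"
```

```text
cam in tool [ 0.08452719  0.0009021  -0.14332905] 
 [[ 1.34687450e-03  9.99998654e-01  9.37499974e-04]
 [-9.45084366e-01  1.57930839e-03 -3.26822652e-01]
 [-3.26823693e-01 -4.45827472e-04  9.45085221e-01]]
20 [0.36   0.0728 0.16  ] z [ 0.34 -0.01 -0.94] cam [0.232 0.077 0.266] [(np.float64(317.0), np.float64(257.0)), (np.float64(204.0), np.float64(256.0)), (np.float64(190.0), np.float64(172.0)), (np.float64(404.0), np.float64(173.0))]
20 [0.4    0.0728 0.18  ] z [ 0.34 -0.01 -0.94] cam [0.272 0.077 0.286] [(np.float64(319.0), np.float64(213.0)), (np.float64(200.0), np.float64(213.0)), (np.float64(188.0), np.float64(130.0)), (np.float64(406.0), np.float64(134.0))]
20 [0.44   0.0728 0.2   ] z [ 0.34 -0.01 -0.94] cam [0.312 0.077 0.306] [(np.float64(320.0), np.float64(165.0)), (np.float64(196.0), np.float64(165.0)), (np.float64(187.0), np.float64(88.0)), (np.float64(406.0), np.float64(94.0))]
30 [0.36   0.0728 0.16  ] z [ 0.5  -0.01 -0.87] cam [0.215 0.078 0.242] [(np.float64(316.0), np.float64(235.0)), (np.float64(204.0), np.float64(235.0)), (np.float64(188.0), np.float64(147.0)), (np.
[... 1187 characters left out ...]
45.0))]
50 [0.36   0.0728 0.16  ] z [ 0.77 -0.02 -0.64] cam [0.196 0.078 0.187] [(np.float64(318.0), np.float64(192.0)), (np.float64(203.0), np.float64(191.0)), (np.float64(182.0), np.float64(98.0)), (np.float64(420.0), np.float64(105.0))]
50 [0.4    0.0728 0.18  ] z [ 0.77 -0.02 -0.64] cam [0.236 0.078 0.207] [(np.float64(323.0), np.float64(154.0)), (np.float64(196.0), np.float64(154.0)), (np.float64(174.0), np.float64(54.0)), (np.float64(430.0), np.float64(66.0))]
50 [0.44   0.0728 0.2   ] z [ 0.77 -0.02 -0.64] cam [0.276 0.078 0.227] [(np.float64(329.0), np.float64(108.0)), (np.float64(187.0), np.float64(108.0)), (np.float64(168.0), np.float64(5.0)), (np.float64(439.0), np.float64(22.0))]
```

```bash
sed -i 's/pos=np.array(pos);T=Rdown(yaw)/pos=np.array(pos);T=yaw if isinstance(yaw,Rn) else Rdown(yaw)/' h.py; python3 -c "
from h import *
T=Rdown(178.4)*Rn.from_euler('y',-np.radians(30))
plan([((.51,.16,.1),95.6,2),((.49,.14,.17),95.6,2),((.40,.073,.18),T,10)])"
```

```text
WP [0.51 0.16 0.1 ] 95.6 2 max mm/row 13.6 deg 0.4
[[0.0,0.026,-0.063,0.002,0.0,0.0],[0.0,0.026,-0.063,0.002,0.0,0.0]]
WP [0.49 0.14 0.17] 95.6 2 max mm/row 37.8 deg 0.0
[[-0.045,-0.055,-0.175,0.0,0.0,0.0],[-0.045,-0.055,-0.175,0.0,0.0,0.0]]
WP [0.4   0.073 0.18 ] Rotation.from_matrix(array([[-8.65687754e-01,  2.79216387e-02,  4.99805058e-01],
                            [ 2.41808484e-02,  9.99610115e-01, -1.39608194e-02],
                            [-5.00000000e-01,  8.67361738e-19, -8.66025404e-01]])) 10 max mm/row 11.3 deg 8.8
[[-0.029,-0.048,-0.005,-0.012,-0.014,-0.045],[-0.022,-0.051,-0.006,-0.012,-0.014,-0.045],[-0.015,-0.054,-0.007,-0.012,-0.014,-0.045],[-0.008,-0.055,-0.009,-0.012,-0.014,-0.045],[0.0,-0.055,-0.01,-0.012,-0.014,-0.045],[0.007,-0.054,-0.013,-0.012,-0.014,-0.045],[0.014,-0.052,-0.015,-0.012,-0.014,-0.045],[0.02,-0.049,-0.018,-0.012,-0.014,-0.045],[0.026,-0.045,-0.021,-0.012,-0.014,-0.045],[0.031,-0.04,-0.023,-0.012,-0.014,-0.045]]
```

```bash
python3 -m pendant '[[[0,0.03,-0.063,0,0,0],[0,0.026,-0.15,0,0,0],[-0.045,-0.055,-0.175,0,0,0],[-0.029,-0.048,-0.1,-0.012,-0.014,-0.045],[-0.022,-0.051,-0.006,-0.012,-0.014,-0.045],[-0.015,-0.054,-0.007,-0.012,-0.014,-0.045],[-0.008,-0.055,-0.009,-0.012,-0.014,-0.045],[0,-0.055,-0.01,-0.012,-0.014,-0.045],[0.007,-0.054,-0.013,-0.012,-0.014,-0.045],[0.014,-0.052,-0.015,-0.012,-0.014,-0.045],[0.02,-0.049,-0.018,-0.012,-0.014,-0.045],[0.026,-0.045,-0.021,-0.012,-0.014,-0.045]]]' 1; python3 -c "
from h import *
T=Rdown(178.4)*Rn.from_euler('y',-np.radians(30))
st('w10');plan([((.40,.073,.18),T,2)])"
```

```text
time_s: 10.45
eef_pos: [0.4257, 0.0881, 0.1955]
eef_rot: [0.26, 0.06, 0.964, -0.007]
wrist_force: [-0.3, 0.1, 0.1]
opening: 0.001
p [0.4257 0.0881 0.1955] yaw 172.6 t 10.45 r 0.1208 ang -108.3 tool-xy [-0.0782 -0.1147 -0.1831] F [-0.3  0.1  0.1] tilt [ 0.5   -0.044 -0.865] op 0.0011307809708424547
WP [0.4   0.073 0.18 ] Rotation.from_matrix(array([[-8.65687754e-01,  2.79216387e-02,  4.99805058e-01],
                            [ 2.41808484e-02,  9.99610115e-01, -1.39608194e-02],
                            [-5.00000000e-01,  8.67361738e-19, -8.66025404e-01]])) 2 max mm/row 15.9 deg 2.3
[[0.066,-0.044,0.003,-0.005,0.0,-0.012],[0.068,-0.041,0.002,-0.005,0.0,-0.012]]
```

View pics/w10.png

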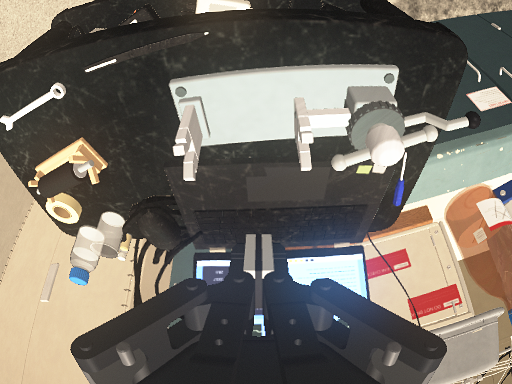

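Very good view: post fork at (187,140), saddle at (303,130), upside down. Straighten it and take an enlarged crop.

```bash
python3 -m pendant '[[[0.066,-0.044,0.003,-0.005,0,-0.012],[0.068,-0.041,0.002,-0.005,0,-0.012],[0,0,0,0,0,0]]]' 1; cat > snap.py <<'E'
from h import *
import sys,pickle
n=sys.argv[1];st()
w=getcam('wrist');w['fish']=True
cv2.imwrite(f"pics/{n}.png",w["pixels"]);pickle.dump(w,open(f"/tmp/{n}.pkl","wb"))
c=[proj(w,STC+x*UX+y*UY+[0,0,z]) for x in(-.03,.03) for y in (.02,-.11) for z in (.03,.1)]
c=np.array(c);u0,v0=np.maximum(c.min(0).astype(int)-8,0);u1,v1=c.max(0).astype(int)+8
f=min(800//(u1-u0),600//(v1-v0));print("crop",u0,v0,"f",f)
cv2.imwrite(f"pics/{n}c.png",cv2.resize(w["pixels"][v0:v1,u0:u1],None,fx=f,fy=f,interpolation=cv2.INTER_CUBIC))
E
python3 snap.py w11
```

```text
time_s: 10.88
eef_pos: [0.4009, 0.0722, 0.183]
eef_rot: [0.262, 0.016, 0.965, -0.002]
wrist_force: [-0.0, 1.0, 0.2]
opening: 0.003
p [0.4009 0.0722 0.183 ] yaw 178.0 t 10.875 r 0.1448 ang -115.7 tool-xy [-0.0423 -0.1317 -0.188 ] F [-0.   1.   0.2] tilt [ 0.505 -0.012 -0.863] op 0.003191336577371423
crop 173 113 f 4
```

View pics/w11c.png

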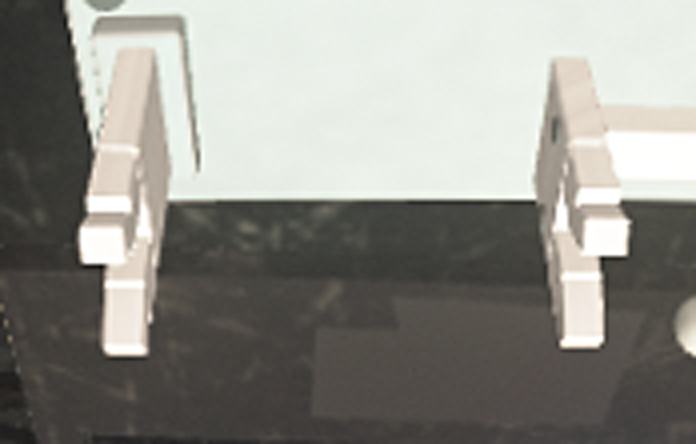

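```bash
cat > lv.py <<'E'
from h import *
import sys,pickle
n=sys.argv[1];u0,v0,f=map(int,sys.argv[2:5])
w=pickle.load(open(f"/tmp/{n}.pkl","rb"))
pj=lambda x,y,z:(np.array(proj(w,STC+x*UX+y*UY+[0,0,z]))-[u0,v0])*f
for nm,x,y,z in (("far edge L",.045,-.09,.012),("far edge R",.045,0,.012),("postnear top",-.02,-.1,.09),("saddnear top z90",-.02,.01,.09),("saddnear top z85",-.02,.01,.085),("postfar",.02,-.1,.09),("saddfar z90",.02,.01,.09),("saddfar z85",.02,.01,.085)):
    print(nm,pj(x,y,z).round(1))
E
python3 lv.py w11 173 113 4
```

```text
far edge L [194.9 200.4]
far edge R [496.2 198.6]
postnear top [ 93.3 241.4]
saddnear top z90 [603.3 238.3]
saddnear top z85 [599.8 221.7]
postfar [119.8 355.6]
saddfar z90 [576.4 352.5]
saddfar z85 [573.8 336.4]
```

```bash
python3 - <<'E'
import cv2,numpy as np
a=cv2.imread('pics/w11.png').astype(float)
g=a.sum(2)/3
print("far plate edge rows (subpix) per col:")
def edge(col,r0,r1,w=2,sgn=-1):
    p=g[r0:r1,col-w:col+w+1].mean(1);d=sgn*np.diff(p);i=d.argmax()
    if 0<i<len(d)-1: o=(d[i+1]-d[i-1])/(2*(2*d[i]-d[i-1]-d[i+1]))
    else:o=0
    return r0+i+1+o-.5,d[i].round(0)
for c in (222,230,240,260,280,295,302): print(c,edge(c,157,170))
print("tip near bottom: post cols 197-203, saddle 321-327")
for c in (197,200,203): print(c,edge(c,172,185,1))
for c in (320,323,326): print(c,edge(c,170,184,1))
print("near top edge (dark->bright)")
for c in (197,200,203): print(c,edge(c,164,174,1,1))
for c in (320,323,326): print(c,edge(c,162,173,1,1))
print("far bottom")
for c in (202,205,208): print(c,edge(c,195,210,1))
for c in (315,318,321): print(c,edge(c,193,208,1))
E
```

```text
far plate edge rows (subpix) per col:
222 (np.float64(162.60437901094753), np.float64(115.0))
230 (np.float64(162.4970509383378), np.float64(141.0))
240 (np.float64(162.47572016460904), np.float64(138.0))
260 (np.float64(162.49337539432176), np.float64(128.0))
280 (np.float64(162.4456239168111), np.float64(161.0))
295 (np.float64(162.461355529132), np.float64(168.0))
302 (np.float64(162.47625329815304), np.float64(176.0))
tip near bottom: post cols 197-203, saddle 321-327
197 (np.float64(178.47907434761203), np.float64(217.0))
200 (np.float64(178.49683544303798), np.float64(71.0))
203 (np.float64(178.56043956043956), np.float64(29.0))
320 (np.float64(176.47154471544715), np.float64(40.0))
323 (np.float64(176.47769693135083), np.float64(168.0))
326 (np.float64(176.48645749530706), np.float64(201.0))
near top edge (dark->bright)
197 (np.float64(169.21557971014494), np.float64(47.0))
200 (np.float64(169.1639344262295), np.float64(45.0))
203 (np.float64(169.342776203966), np.float64(30.0))
320 (np.float64(167.29166666666666), np.float64(44.0))
323 (np.float64(167.19315895372233), np.float64(43.0))
326 (np.float64(167.23861566484518), np.float64(45.0))
far bottom
202 (np.float64(201.4222303741746), np.float64(165.0))
205 (np.float64(201.4266236096161), np.float64(167.0))
208 (np.float64(201.40045871559633), np.float64(139.0))
315 (np.float64(199.43177425589485), np.float64(154.0))
318 (np.float64(199.42018496180137), np.float64(151.0))
321 (np.float64(199.38998127340824), np.float64(138.0))
```

```bash
python3 -c "
from h import *
plan([((.514,.170,.15),106,9),((.514,.170,.072),106,4),((.4993,.166,.072),106,2),((.4821,.155,.072),85,3)])"
```

```text
WP [0.514 0.17  0.15 ] 106 9 max mm/row 17.0 deg 8.5
[[-0.043,0.056,0.047,0.012,0.016,0.043],[-0.037,0.063,0.043,0.012,0.016,0.043],[-0.03,0.069,0.039,0.012,0.016,0.043],[-0.022,0.074,0.035,0.012,0.016,0.043],[-0.013,0.078,0.031,0.012,0.016,0.043],[-0.004,0.08,0.027,0.012,0.016,0.043],[0.006,0.081,0.024,0.012,0.016,0.043],[0.016,0.08,0.022,0.012,0.016,0.043],[0.025,0.078,0.02,0.012,0.016,0.043]]
WP [0.514 0.17  0.072] 106 4 max mm/row 19.6 deg 0.0
[[0.0,0.0,0.097,0.0,0.0,0.0],[0.0,0.0,0.098,0.0,0.0,0.0],[0.0,0.0,0.097,0.0,0.0,0.0],[0.0,0.0,0.098,0.0,0.0,0.0]]
WP [0.4993 0.166  0.072 ] 106 2 max mm/row 7.6 deg 0.0
[[0.001,-0.038,0.0,0.0,0.0,0.0],[0.001,-0.038,0.0,0.0,0.0,0.0]]
WP [0.4821 0.155  0.072 ] 85 3 max mm/row 6.9 deg 7.0
[[-0.01,-0.033,0.0,0.0,0.0,0.039],[-0.014,-0.031,0.0,0.0,0.0,0.039],[-0.017,-0.029,0.0,0.0,0.0,0.039]]
```

```bash
python3 -m pendant '[[[-0.043,0.056,0.047,0.012,0.016,0.043],[-0.037,0.063,0.043,0.012,0.016,0.043],[-0.03,0.069,0.039,0.012,0.016,0.043],[-0.022,0.074,0.035,0.012,0.016,0.043],[-0.013,0.078,0.031,0.012,0.016,0.043],[-0.004,0.08,0.027,0.012,0.016,0.043],[0.006,0.081,0.024,0.012,0.016,0.043],[0.016,0.08,0.022,0.012,0.016,0.043],[0.025,0.078,0.02,0.012,0.016,0.03]]]' 1; python3 -c "
from h import *
st('w12')
plan([((.514,.170,.14),106,2),((.514,.170,.072),106,4)])"
```

```text
time_s: 12.05
eef_pos: [0.5272, 0.1772, 0.155]
eef_rot: [0.005, 0.595, 0.803, -0.001]
wrist_force: [0.5, -0.0, 0.2]
opening: -0.001
p [0.5272 0.1772 0.155 ] yaw 106.9 t 12.05 r 0.0685 ang -21.9 tool-xy [-0.0443  0.054  -0.1544] F [ 0.5 -0.   0.2] tilt [ 0.007 -0.007 -1.   ] op -0.0012199178858661797
WP [0.514 0.17  0.14 ] 106 2 max mm/row 11.3 deg 0.4
[[-0.006,-0.042,0.037,0.001,0.001,0.002],[-0.007,-0.042,0.037,0.001,0.001,0.002]]
WP [0.514 0.17  0.072] 106 4 max mm/row 17.0 deg 0.0
[[0.0,0.0,0.085,0.0,0.0,0.0],[0.0,0.0,0.085,0.0,0.0,0.0],[0.0,0.0,0.085,0.0,0.0,0.0],[0.0,0.0,0.085,0.0,0.0,0.0]]
```

View pics/w12.png

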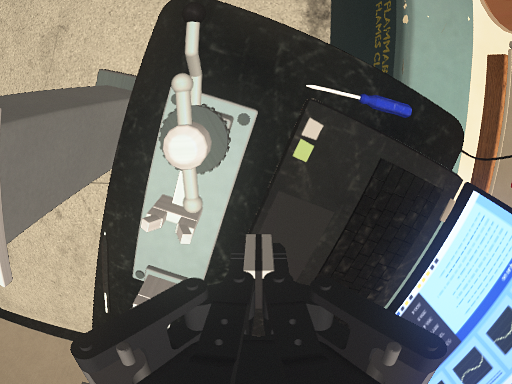

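```bash
cat > bar.py <<'E'
from h import *
import sys
u=list(map(float,sys.argv[1:5]));w=getcam('wrist');w['fish']=True
a=atz(w,u[0],u[1],.0835);b=atz(w,u[2],u[3],.0835);d=b-a
print(a,b,"len",np.hypot(*d[:2]),"mid",(a+b)/2,"ang",np.degrees(np.arctan2(d[1],d[0])))
E
python3 bar.py 182 84 193 205
python3 -m pendant '[[[-0.006,-0.042,0.037,0,0,0],[-0.007,-0.042,0.06,0,0,0.002],[0,0,0.1,0,0,0],[0,0,0.1,0,0,0],[0,0,0.09,0,0,0],[0,0,0.01,0,0,0]]]' 1; python3 -c "
from h import *
st('w13')"
```

```text
[0.45230649 0.24733865 0.0835    ] [0.48224849 0.15856141 0.0835    ] len 0.09369056114765112 mid [0.46727749 0.20295003 0.0835    ] ang -71.36223474329725
time_s: 12.9
eef_pos: [0.5062, 0.1672, 0.07]
eef_rot: [0.007, 0.595, 0.803, -0.003]
wrist_force: [0.5, -0.1, 0.3]
opening: 0.001
p [0.5062 0.1672 0.07  ] yaw 106.9 t 12.9 r 0.0555 ang -39.9 tool-xy [-0.0474  0.0305 -0.0693] F [ 0.5 -0.1  0.3] tilt [ 0.007 -0.013 -1.   ] op 0.0005737275621963416
```

View pics/w13.png

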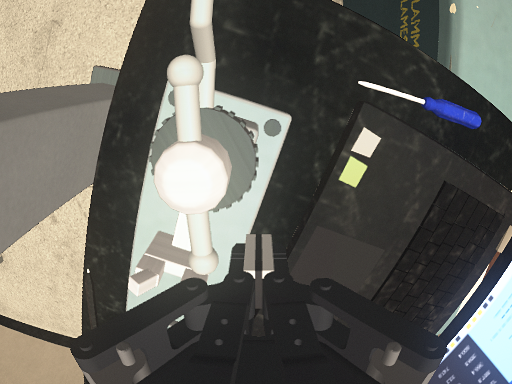

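```bash
python3 -m pendant '[[[0,-0.04,0,0,0,0],[-0.01,-0.035,0,0,0,0.04],[-0.015,-0.035,0,0,0,0.044],[-0.015,-0.033,0,0,0,0.044],[0,0,0,0,0,0]]]' 1; python3 -c "
from h import *
st('w14')"
```

```text
time_s: 13.58
eef_pos: [0.4812, 0.1532, 0.075]
eef_rot: [0.011, 0.747, 0.664, 0.003]
wrist_force: [0.4, -0.3, 0.2]
opening: -0.004
p [0.4812 0.1532 0.075 ] yaw 83.3 t 13.575 r 0.0526 ang -70.5 tool-xy [-0.0479  0.0248 -0.074 ] F [ 0.4 -0.3  0.2] tilt [ 0.019 -0.013 -1.   ] op -0.004453809714904035
```

View pics/w14.png

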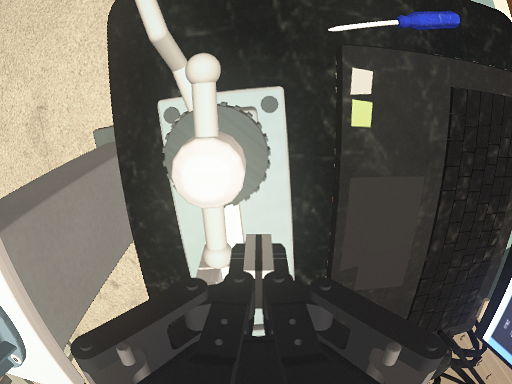

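```bash
python3 bar.py 203 70 217 257; python3 -c "
from h import *
T=Rdown(178.4)*Rn.from_euler('y',-np.radians(30))
plan([((.49,.15,.1),83.3,2),((.48,.14,.17),83.3,2),((.41,.073,.17),T,11)])"
```

```text
[0.46870144 0.2493702  0.0835    ] [0.46025647 0.15501521 0.0835    ] len 0.09473216459306937 mid [0.46447895 0.2021927  0.0835    ] ang -95.11446864457663
WP [0.49 0.15 0.1 ] 83.3 2 max mm/row 13.3 deg 0.6
[[-0.007,0.023,-0.062,0.003,0.002,0.0],[-0.006,0.022,-0.062,0.003,0.002,0.0]]
WP [0.48 0.14 0.17] 83.3 2 max mm/row 35.7 deg 0.0
[[-0.028,-0.022,-0.175,0.0,0.0,0.0],[-0.028,-0.022,-0.175,0.0,0.0,0.0]]
WP [0.41  0.073 0.17 ] Rotation.from_matrix(array([[-8.65687754e-01,  2.79216387e-02,  4.99805058e-01],
                            [ 2.41808484e-02,  9.99610115e-01, -1.39608194e-02],
                            [-5.00000000e-01,  8.67361738e-19, -8.66025404e-01]])) 11 max mm/row 8.9 deg 9.0
[[-0.034,-0.028,0.0,-0.013,-0.011,-0.047],[-0.029,-0.033,0.0,-0.013,-0.011,-0.047],[-0.024,-0.037,0.0,-0.013,-0.011,-0.047],[-0.019,-0.04,-0.001,-0.013,-0.011,-0.047],[-0.013,-0.042,-0.002,-0.013,-0.011,-0.047],[-0.007,-0.043,-0.004,-0.013,-0.011,-0.047],[0.0,-0.044,-0.005,-0.013,-0.011,-0.047],[0.006,-0.043,-0.007,-0.013,-0.011,-0.047],[0.012,-0.041,-0.009,-0.013,-0.011,-0.047],[0.017,-0.039,-0.011,-0.013,-0.011,-0.047],[0.022,-0.036,-0.013,-0.013,-0.011,-0.047]]
```

```bash
python3 -m pendant '[[[0,0.03,-0.06,0,0,0],[0,0.02,-0.15,0,0,0],[-0.028,-0.022,-0.175,0,0,0],[-0.034,-0.028,-0.08,-0.013,-0.011,-0.047],[-0.029,-0.033,0,-0.013,-0.011,-0.047],[-0.024,-0.037,0,-0.013,-0.011,-0.047],[-0.019,-0.04,-0.001,-0.013,-0.011,-0.047],[-0.013,-0.042,-0.002,-0.013,-0.011,-0.047],[-0.007,-0.043,-0.004,-0.013,-0.011,-0.047],[0,-0.044,-0.005,-0.013,-0.011,-0.047],[0.006,-0.043,-0.007,-0.013,-0.011,-0.047],[0.012,-0.041,-0.009,-0.013,-0.011,-0.047]]]' 1; python3 -c "
from h import *
T=Rdown(178.4)*Rn.from_euler('y',-np.radians(30))
plan([((.405,.073,.175),T,3)])"
```

```text
time_s: 15.18
eef_pos: [0.4368, 0.0913, 0.1833]
eef_rot: [0.243, 0.129, 0.961, 0.001]
wrist_force: [0.6, -0.3, -0.4]
opening: 0.0
WP [0.405 0.073 0.175] Rotation.from_matrix(array([[-8.65687754e-01,  2.79216387e-02,  4.99805058e-01],
                            [ 2.41808484e-02,  9.99610115e-01, -1.39608194e-02],
                            [-5.00000000e-01,  8.67361738e-19, -8.66025404e-01]])) 3 max mm/row 12.6 deg 4.4
[[0.044,-0.043,-0.011,-0.005,-0.003,-0.024],[0.047,-0.04,-0.012,-0.005,-0.003,-0.024],[0.05,-0.036,-0.013,-0.005,-0.003,-0.024]]
```

```bash
python3 -m pendant '[[[0.044,-0.043,-0.011,-0.005,-0.003,-0.024],[0.047,-0.04,-0.012,-0.005,-0.003,-0.024],[0.05,-0.036,-0.013,-0.005,-0.003,-0.022],[0,0,0,0,0,0]]]' 1; python3 snap.py w15 | tee /tmp/o; set -- $(grep crop /tmp/o); python3 lv.py w15 $2 $3 $5
```

```text
time_s: 15.68
eef_pos: [0.4057, 0.0718, 0.1789]
eef_rot: [0.262, 0.01, 0.965, -0.006]
wrist_force: [0.5, -0.1, 0.1]
opening: 0.0
p [0.4057 0.0718 0.1789] yaw 178.9 t 15.675 r 0.1432 ang -113.9 tool-xy [-0.0425 -0.1333 -0.1815] F [ 0.5 -0.1  0.1] tilt [ 0.505 -0.017 -0.863] op 0.0001690600056830827
crop 172 112 f 4
far edge L [200.2 200.5]
far edge R [506.8 203.2]
postnear top [ 95.6 240.1]
saddnear top z90 [618.  244.6]
saddnear top z85 [614.5 227.6]
postfar [121.1 357.4]
saddfar z90 [587.8 361.1]
saddfar z85 [585.2 344.5]
```

View pics/w15c.png

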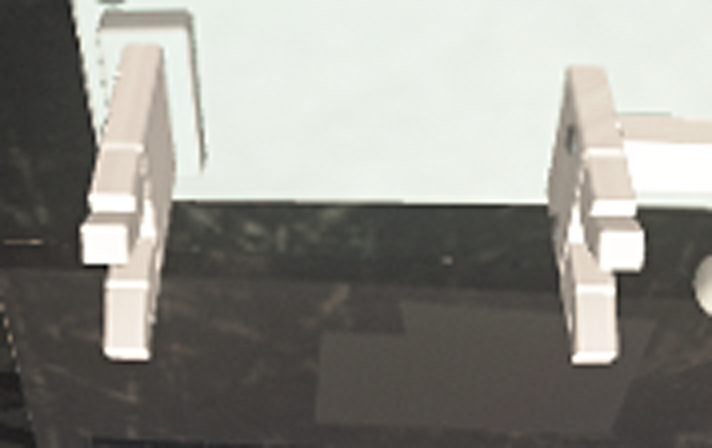

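```bash
python3 - <<'E'
import cv2,numpy as np
g=cv2.imread('pics/w15.png').astype(float).sum(2)/3
def edge(col,r0,r1,w=1,sgn=-1):
    p=g[r0:r1,col-w:col+w+1].mean(1);d=sgn*np.diff(p);i=d.argmax()
    o=(d[i+1]-d[i-1])/(2*(2*d[i]-d[i-1]-d[i+1])) if 0<i<len(d)-1 else 0
    return round(r0+i+.5+o,2)
print("edge",[edge(c,155,170) for c in (222,235,250,265,280,295,305)])
print("near bot",[edge(c,172,188) for c in (196,198,200)],[edge(c,172,188) for c in (324,327,330)])
print("near shoulder",[edge(c,145,153,1,1) for c in (199,201,203)],[edge(c,145,154,1,1) for c in (322,324,326)])
print("far bot",[edge(c,196,210) for c in (201,204,207)],[edge(c,196,210) for c in (317,320,323)])
print("far seam",[edge(c,178,188,1,1) for c in (201,204,207)],[edge(c,178,188,1,1) for c in (317,320,323)])
E
python3 -c "
from h import *
plan([((.412,.275,.15),103,10),((.412,.275,.064),103,4)])"
```

```text
edge [np.float64(161.61), np.float64(161.61), np.float64(162.1), np.float64(162.17), np.float64(162.43), np.float64(162.47), np.float64(162.53)]
near bot [np.float64(177.48), np.float64(177.48), np.float64(177.43)] [np.float64(179.06), np.float64(179.12), np.float64(179.17)]
near shoulder [np.float64(147.1), np.float64(147.14), np.float64(147.18)] [np.float64(148.53), np.float64(148.54), np.float64(148.56)]
far bot [np.float64(201.28), np.float64(201.42), np.float64(201.43)] [np.float64(202.4), np.float64(202.38), np.float64(202.28)]
far seam [np.float64(181.54), np.float64(181.55), np.float64(181.59)] [np.float64(182.64), np.float64(182.65), np.float64(182.64)]
WP [0.412 0.275 0.15 ] 103 10 max mm/row 20.6 deg 8.0
[[0.007,0.102,0.012,0.011,0.014,0.041],[0.019,0.1,0.01,0.011,0.014,0.041],[0.032,0.097,0.007,0.011,0.014,0.041],[0.044,0.093,0.006,0.011,0.014,0.041],[0.055,0.087,0.005,0.011,0.014,0.041],[0.065,0.079,0.005,0.011,0.014,0.041],[0.075,0.07,0.005,0.011,0.014,0.041],[0.083,0.06,0.007,0.011,0.014,0.041],[0.09,0.049,0.009,0.011,0.014,0.041],[0.095,0.038,0.011,0.011,0.014,0.041]]
WP [0.412 0.275 0.064] 103 4 max mm/row 21.6 deg 0.0
[[0.0,0.0,0.107,0.0,0.0,0.0],[0.0,0.0,0.108,0.0,0.0,0.0],[0.0,0.0,0.108,0.0,0.0,0.0],[0.0,0.0,0.107,0.0,0.0,0.0]]
```

```bash
python3 -m pendant '[[[0.007,0.102,0.012,0.011,0.014,0.041],[0.019,0.1,0.01,0.011,0.014,0.041],[0.032,0.097,0.007,0.011,0.014,0.041],[0.044,0.093,0.006,0.011,0.014,0.041],[0.055,0.087,0.005,0.011,0.014,0.041],[0.065,0.079,0.005,0.011,0.014,0.041],[0.075,0.07,0.005,0.011,0.014,0.041],[0.083,0.06,0.007,0.011,0.014,0.041],[0.09,0.049,0.009,0.011,0.014,0.041],[0.08,0.03,0.011,0.011,0.014,0.03]]]' 1; python3 -c "
from h import *
st('w16')
plan([((.412,.275,.15),103,2),((.412,.275,.064),103,4)])"
```

```text
time_s: 16.98
eef_pos: [0.4184, 0.2778, 0.1536]
eef_rot: [0.013, 0.611, 0.791, 0.001]
wrist_force: [0.3, -0.4, 0.1]
opening: -0.001
p [0.4184 0.2778 0.1536] yaw 104.7 t 16.975 r 0.0876 ang 121.1 tool-xy [ 0.0811 -0.0222 -0.1556] F [ 0.3 -0.4  0.1] tilt [ 0.022 -0.014 -1.   ] op -0.001147425721973176
WP [0.412 0.275 0.15 ] 103 2 max mm/row 4.5 deg 1.0
[[-0.004,-0.02,0.009,0.003,0.003,0.004],[-0.005,-0.02,0.009,0.003,0.003,0.004]]
WP [0.412 0.275 0.064] 103 4 max mm/row 21.6 deg 0.0
[[0.0,0.0,0.107,0.0,0.0,0.0],[0.0,0.0,0.108,0.0,0.0,0.0],[0.0,0.0,0.108,0.0,0.0,0.0],[0.0,0.0,0.107,0.0,0.0,0.0]]
```

View pics/w16.png

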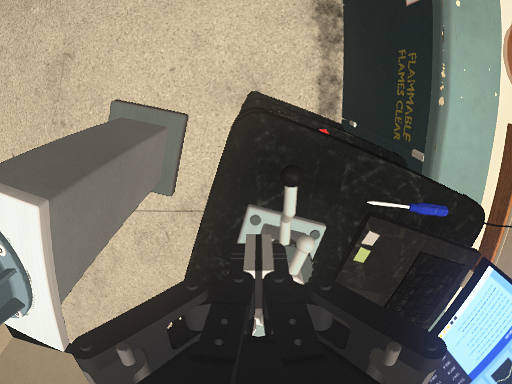

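```bash
python3 -m pendant '[[[0,-0.03,0.01,0.003,0.003,0],[0,-0.03,0.05,0.003,0.003,0],[0,0,0.11,0,0,0],[0,0,0.11,0,0,0],[0,0,0.11,0,0,0],[0,0,0.04,0,0,0],[0,0,0,0,0,0]]]' 1; python3 -c "
from h import *
st('w17')"
```

```text
time_s: 17.9
eef_pos: [0.4045, 0.2732, 0.0631]
eef_rot: [-0.0, 0.61, 0.792, -0.002]
wrist_force: [-0.0, 0.1, -0.0]
opening: -0.001
p [0.4045 0.2732 0.0631] yaw 104.8 t 17.9 r 0.092 ang 130.0 tool-xy [ 0.0832 -0.0394 -0.0631] F [-0.   0.1 -0. ] tilt [-0.003 -0.002 -1.   ] op -0.0006008771321912048
```

View pics/w17.png

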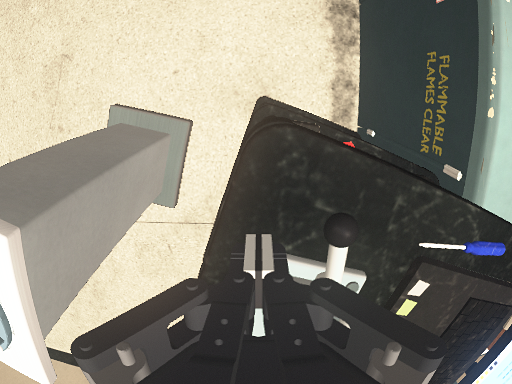

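```bash
python3 -m pendant '[[[0,0.05,0,0,0,0],[0,0.05,0,0,0,0.01],[0.01,0.045,0.005,0,0,0.028],[0.01,0.045,0.005,0,0,0.028],[0.01,0.045,0,0,0,0.028],[0.01,0.045,0,0,0,0.028],[0.01,0.045,0,0,0,0.028]]]' 1; python3 -c "
from h import *
st('w18')"
```

```text
time_s: 18.82
eef_pos: [0.4715, 0.2906, 0.0638]
eef_rot: [-0.0, 0.785, 0.62, -0.004]
wrist_force: [-4.0, -2.2, 0.9]
opening: -0.001
p [0.4715 0.2906 0.0638] yaw 76.6 t 18.825 r 0.0882 ang 84.9 tool-xy [ 0.0869 -0.013  -0.0643] F [-4.  -2.2  0.9] tilt [-0.006 -0.005 -1.   ] op -0.0005599855948913482
```

View pics/w18.png

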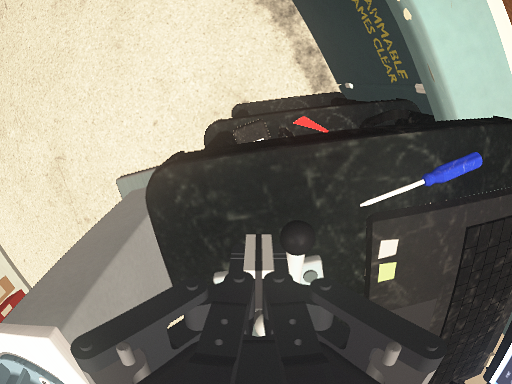

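```bash
python3 -c "
from h import *
ballang(298,237)"; python3 -m pendant '[[[-0.005,0.036,0,0,0,0.028],[0,0.04,0,0,0,0.028]]]' 1; python3 -c "
from h import *
st('w19')"
```

```text
r 0.10107729424819013 ang world 71.15527832149927
time_s: 19.18
eef_pos: [0.4866, 0.2873, 0.0641]
eef_rot: [-0.001, 0.836, 0.549, -0.002]
wrist_force: [-2.4, 3.4, -0.7]
opening: -0.002
p [0.4866 0.2873 0.0641] yaw 66.5 t 19.175 r 0.0876 ang 74.8 tool-xy [ 0.0865 -0.0129 -0.0643] F [-2.4  3.4 -0.7] tilt [-0.005 -0.001 -1.   ] op -0.002314559955837884
```

View pics/w19.png

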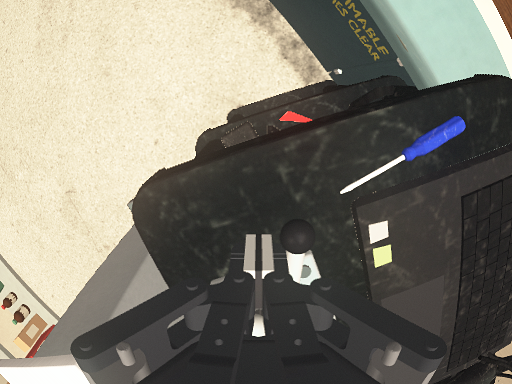

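```bash
python3 -c "
from h import *
ballang(297,236)"; python3 -m pendant '[[[0,0.035,0,0,0,0.024],[0,0.02,0,0,0,0],[0,0.01,0,0,0,0]]]' 1; python3 -c "
from h import *
st('w20')"
```

```text
r 0.10075029444601623 ang world 61.49091958881553
time_s: 19.65
eef_pos: [0.4977, 0.2823, 0.0641]
eef_rot: [-0.001, 0.854, 0.521, -0.003]
wrist_force: [-4.3, 1.7, 0.1]
opening: -0.001
p [0.4977 0.2823 0.0641] yaw 62.7 t 19.65 r 0.0865 ang 66.8 tool-xy [ 0.0861 -0.0065 -0.0643] F [-4.3  1.7  0.1] tilt [-0.006 -0.001 -1.   ] op -0.0013847089228750816
```

View pics/w20.png

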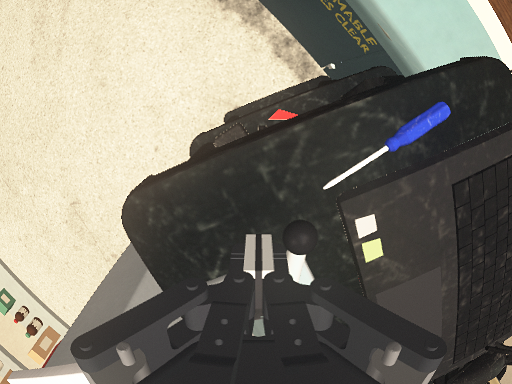

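```bash
python3 -c "
from h import *
ballang(300,237)
st()"; python3 -m pendant '[[[0,0.02,0,0,0,0.005],[0,0.015,0,0,0,0],[0,0.01,0,0,0,0]]]' 1; python3 -c "
from h import *
st('w21')"
```

```text
r 0.10081215646781984 ang world 53.59932029292452
p [0.4979 0.2822 0.0641] yaw 62.7 t 19.75 r 0.0865 ang 66.7 tool-xy [ 0.0861 -0.0064 -0.0644] F [-3.   1.4  0.4] tilt [-0.006 -0.001 -1.   ] op -0.003400183848415295
time_s: 20.12
eef_pos: [0.4988, 0.2819, 0.0639]
eef_rot: [-0.007, 0.858, 0.514, -0.007]
wrist_force: [-9.3, 3.2, 6.5]
opening: 0.001
p [0.4988 0.2819 0.0639] yaw 61.9 t 20.125 r 0.0865 ang 66.1 tool-xy [ 0.0859 -0.0076 -0.0643] F [-9.3  3.2  6.5] tilt [-0.02   0.004 -1.   ] op 0.0008014574631340802
```

View pics/w21.png

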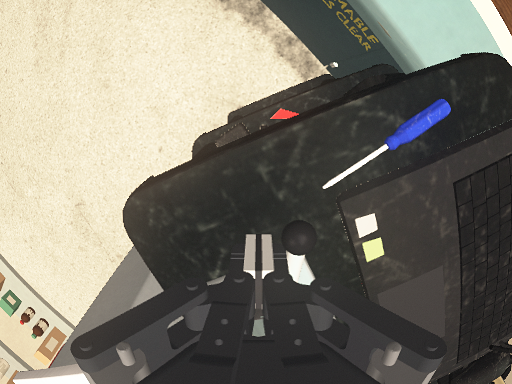

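```bash
python3 -m pendant '[[[0,-0.06,-0.02,0,0,0],[0,-0.03,-0.15,0,0,0],[0,0,-0.25,0,0,0],[0,0,-0.15,0,0,0]]]' 1; python3 -c "
from h import *
st()
T=Rdown(178.4)*Rn.from_euler('y',-np.radians(30))
plan([((.405,.073,.175),T,14)])"
```

```text
time_s: 20.68
eef_pos: [0.4844, 0.2894, 0.18]
eef_rot: [-0.005, 0.857, 0.515, -0.007]
wrist_force: [0.3, -0.0, -0.1]
opening: 0.001
p [0.4844 0.2894 0.18  ] yaw 62.0 t 20.675 r 0.089 ang 76.6 tool-xy [ 0.0848 -0.0254 -0.1802] F [ 0.3 -0.  -0.1] tilt [-0.018  0.001 -1.   ] op 0.0013885079418925281
WP [0.405 0.073 0.175] Rotation.from_matrix(array([[-8.65687754e-01,  2.79216387e-02,  4.99805058e-01],
                            [ 2.41808484e-02,  9.99610115e-01, -1.39608194e-02],
                            [-5.00000000e-01,  8.67361738e-19, -8.66025404e-01]])) 14 max mm/row 16.6 deg 8.5
[[-0.082,0.011,0.002,-0.012,-0.008,-0.045],[-0.082,0.0,0.004,-0.012,-0.008,-0.045],[-0.081,-0.012,0.006,-0.012,-0.008,-0.045],[-0.078,-0.024,0.007,-0.012,-0.008,-0.045],[-0.074,-0.035,0.008,-0.012,-0.008,-0.045],[-0.068,-0.045,0.008,-0.012,-0.008,-0.045],[-0.061,-0.055,0.008,-0.012,-0.008,-0.045],[-0.053,-0.063,0.007,-0.012,-0.008,-0.045],[-0.043,-0.07,0.006,-0.012,-0.008,-0.045],[-0.033,-0.075,0.004,-0.012,-0.008,-0.045],[-0.022,-0.079,0.001,-0.012,-0.008,-0.045],[-0.01,-0.082,-0.002,-0.012,-0.008,-0.045],[0.001,-0.082,-0.005,-0.012,-0.008,-0.045],[0.013,-0.081,-0.008,-0.012,-0.008,-0.045]]
```

```bash
python3 -m pendant '[[[-0.082,0.011,0.002,-0.012,-0.008,-0.045],[-0.082,0,0.004,-0.012,-0.008,-0.045],[-0.081,-0.012,0.006,-0.012,-0.008,-0.045],[-0.078,-0.024,0.007,-0.012,-0.008,-0.045],[-0.074,-0.035,0.008,-0.012,-0.008,-0.045],[-0.068,-0.045,0.008,-0.012,-0.008,-0.045],[-0.061,-0.055,0.008,-0.012,-0.008,-0.045],[-0.053,-0.063,0.007,-0.012,-0.008,-0.045],[-0.043,-0.07,0.006,-0.012,-0.008,-0.045],[-0.033,-0.075,0.004,-0.012,-0.008,-0.045],[-0.022,-0.079,0.001,-0.012,-0.008,-0.045],[-0.01,-0.082,-0.002,-0.012,-0.008,-0.045]]]' 1; python3 -c "
from h import *
T=Rdown(178.4)*Rn.from_euler('y',-np.radians(30))
plan([((.405,.073,.175),T,3)])"
```

```text
time_s: 22.18
eef_pos: [0.4301, 0.0989, 0.1905]
eef_rot: [0.252, 0.127, 0.959, -0.009]
wrist_force: [0.1, -0.8, -0.8]
opening: 0.001
WP [0.405 0.073 0.175] Rotation.from_matrix(array([[-8.65687754e-01,  2.79216387e-02,  4.99805058e-01],
                            [ 2.41808484e-02,  9.99610115e-01, -1.39608194e-02],
                            [-5.00000000e-01,  8.67361738e-19, -8.66025404e-01]])) 3 max mm/row 13.2 deg 4.3
[[0.037,-0.053,0.006,-0.007,-0.001,-0.023],[0.041,-0.051,0.005,-0.007,-0.001,-0.023],[0.045,-0.048,0.003,-0.007,-0.001,-0.023]]
```

```bash
python3 -m pendant '[[[0.037,-0.053,0.006,-0.007,-0.001,-0.023],[0.041,-0.051,0.005,-0.007,-0.001,-0.023],[0.045,-0.046,0.003,-0.007,-0.001,-0.022],[0,0,0,0,0,0]]]' 1; python3 snap.py w22 | tee /tmp/o; set -- $(grep crop /tmp/o); python3 lv.py w22 $2 $3 $5
```

```text
time_s: 22.68
eef_pos: [0.4057, 0.0704, 0.1777]
eef_rot: [0.263, 0.012, 0.965, -0.007]
wrist_force: [0.5, 0.2, 0.7]
opening: 0.002
p [0.4057 0.0704 0.1777] yaw 178.8 t 22.675 r 0.1445 ang -113.6 tool-xy [-0.0429 -0.1353 -0.1797] F [0.5 0.2 0.7] tilt [ 0.508 -0.021 -0.861] op 0.0024834212511360317
crop 173 112 f 4
far edge L [203.1 201.3]
far edge R [510.7 203.5]
postnear top [ 98.7 243. ]
saddnear top z90 [623.3 246.8]
saddnear top z85 [619.8 229.6]
postfar [124.5 360. ]
saddfar z90 [592.6 363. ]
saddfar z85 [590.  346.4]
```

View pics/w22.png

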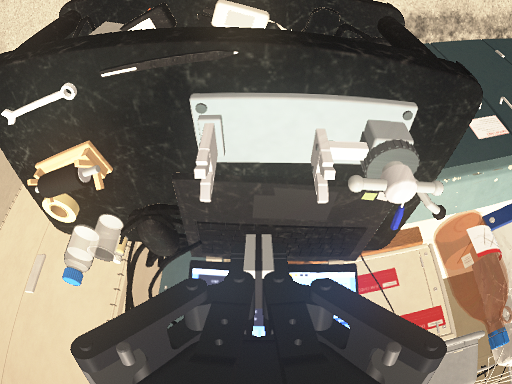

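View pics/w22c.png

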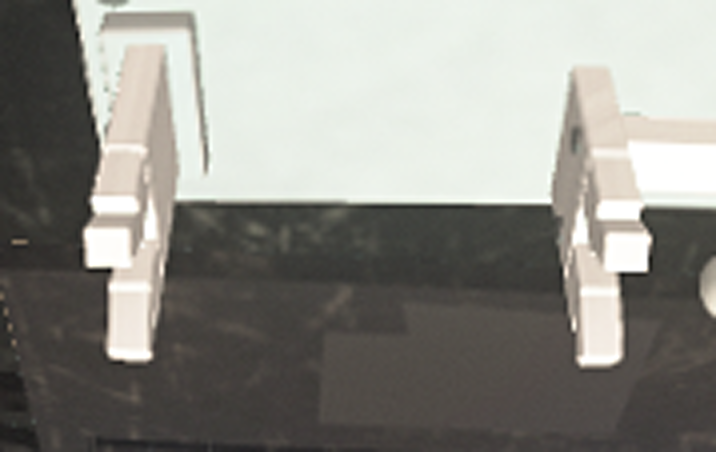

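```bash
python3 -c "
from h import *
plan([((.5085,-.198,.17),105,10)])"
```

```text
WP [ 0.5085 -0.198   0.17  ] 105 10 max mm/row 28.8 deg 7.9
[[-0.044,-0.133,0.032,0.011,0.015,0.04],[-0.062,-0.125,0.034,0.011,0.015,0.04],[-0.079,-0.115,0.035,0.011,0.015,0.04],[-0.094,-0.103,0.035,0.011,0.015,0.04],[-0.108,-0.089,0.033,0.011,0.015,0.04],[-0.119,-0.074,0.031,0.011,0.015,0.04],[-0.129,-0.057,0.027,0.011,0.015,0.04],[-0.136,-0.04,0.022,0.011,0.015,0.04],[-0.141,-0.022,0.017,0.011,0.015,0.04],[-0.143,-0.004,0.011,0.011,0.015,0.04]]
```

```bash
python3 -m pendant '[[[-0.044,-0.133,0.032,0.011,0.015,0.04],[-0.062,-0.125,0.034,0.011,0.015,0.04],[-0.079,-0.115,0.035,0.011,0.015,0.04],[-0.094,-0.103,0.035,0.011,0.015,0.04],[-0.108,-0.089,0.033,0.011,0.015,0.04],[-0.119,-0.074,0.031,0.011,0.015,0.04],[-0.129,-0.057,0.027,0.011,0.015,0.04],[-0.136,-0.04,0.022,0.011,0.015,0.04],[-0.13,-0.022,0.017,0.011,0.015,0.04],[-0.1,-0.004,0.011,0.011,0.015,0.03],[0,0,0,0,0,0]]]' 0; python3 -c "
from h import *
st('w23')
plan([((.5085,-.198,.14),105,3)])"
```

```text
time_s: 24.1
eef_pos: [0.5116, -0.198, 0.1725]
eef_rot: [-0.004, 0.62, 0.785, -0.007]
wrist_force: [-0.4, -0.1, 0.4]
opening: 0.998
p [ 0.5116 -0.198   0.1725] yaw 103.4 t 24.1 r 0.4036 ang -83.2 tool-xy [-0.4014 -0.049  -0.1708] F [-0.4 -0.1  0.4] tilt [-0.015 -0.006 -1.   ] op 0.9975145057712643
WP [ 0.5085 -0.198   0.14  ] 105 3 max mm/row 10.8 deg 0.6
[[-0.001,-0.004,0.054,-0.002,0.0,-0.003],[-0.001,-0.004,0.054,-0.002,0.0,-0.003],[-0.001,-0.004,0.054,-0.002,0.0,-0.003]]
```

View pics/w23.png

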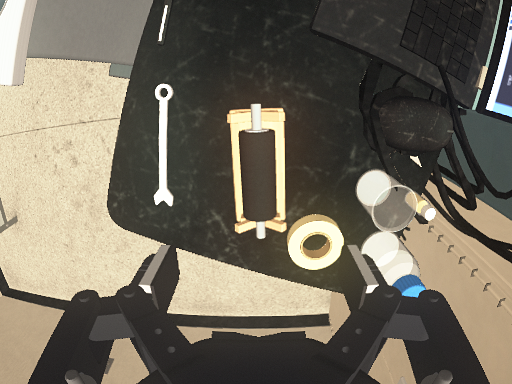

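```bash
python3 - <<'E'
from h import *
w=getcam('wrist');w['fish']=True
a=atz(w,256,104,.036);b=atz(w,261,237,.036);d=a-b
print(a,b,(a+b)/2,np.hypot(*d[:2]),np.degrees(np.arctan2(d[1],d[0])))
# rubber
a=atz(w,257,131,.036);b=atz(w,260,221,.036);d=a-b
print(a,b,(a+b)/2,np.hypot(*d[:2]),np.degrees(np.arctan2(d[1],d[0])))
plan([((.508,-.198,.10),105,3),((.508,-.198,.016),105,4)])
E
```

```text
[ 0.49125456 -0.12947551  0.036     ] [ 0.52851894 -0.26235635  0.036     ] [ 0.50988675 -0.19591593  0.036     ] 0.138007074168195 105.66533390067157
[ 0.49816216 -0.15419633  0.036     ] [ 0.52298307 -0.24417623  0.036     ] [ 0.51057261 -0.19918628  0.036     ] 0.09334055807798548 105.42149434740494
WP [ 0.508 -0.198  0.1  ] 105 3 max mm/row 24.2 deg 0.6
[[-0.002,-0.003,0.121,-0.002,0.0,-0.003],[-0.002,-0.004,0.121,-0.002,0.0,-0.003],[-0.002,-0.004,0.121,-0.002,0.0,-0.003]]
WP [ 0.508 -0.198  0.016] 105 4 max mm/row 21.0 deg 0.0
[[0.0,0.0,0.105,0.0,0.0,0.0],[0.0,0.0,0.105,0.0,0.0,0.0],[0.0,0.0,0.105,0.0,0.0,0.0],[0.0,0.0,0.105,0.0,0.0,0.0]]
```

```bash
python3 -m pendant '[[[0,-0.008,0.12,-0.002,0,-0.005],[0,-0.004,0.14,-0.002,0,-0.005],[0,0,0.14,0,0,0],[0,0,0.14,0,0,0],[0,0,0.13,0,0,0]]]' 0; python3 -c "
from h import *
st()
plan([((.5093,-.1975,.0155),105.3,4)])"
```

```text
time_s: 24.82
eef_pos: [0.5093, -0.1917, 0.0388]
eef_rot: [0.005, 0.601, 0.799, -0.002]
wrist_force: [0.8, -0.0, 0.5]
opening: 1.005
p [ 0.5093 -0.1917  0.0388] yaw 106.1 t 24.825 r 0.397 ang -83.4 tool-xy [-0.392  -0.0655 -0.0346] F [ 0.8 -0.   0.5] tilt [ 0.006 -0.01  -1.   ] op 1.0052196470866777
WP [ 0.5093 -0.1975  0.0155] 105.3 4 max mm/row 6.0 deg 0.3
[[-0.007,-0.002,0.029,0.0,0.001,0.001],[-0.007,-0.002,0.029,0.0,0.001,0.001],[-0.007,-0.002,0.029,0.0,0.001,0.001],[-0.007,-0.002,0.029,0.0,0.001,0.001]]
```

```bash
python3 -m pendant '[[[-0.01,-0.002,0.04,0,0.001,0.001],[-0.01,-0.002,0.03,0,0.001,0.001],[-0.008,-0.002,0.03,0,0,0],[-0.005,0,0.02,0,0,0],[0,0,0,0,0,0]]]' 0; python3 -c "
from h import *
st('w24')"
```

```text
time_s: 25.45
eef_pos: [0.5104, -0.1969, 0.0151]
eef_rot: [0.004, 0.602, 0.798, -0.001]
wrist_force: [0.3, -0.4, -0.1]
opening: 0.999
p [ 0.5104 -0.1969  0.0151] yaw 105.9 t 25.45 r 0.4024 ang -83.3 tool-xy [-0.3972 -0.0648 -0.0128] F [ 0.3 -0.4 -0.1] tilt [ 0.005 -0.005 -1.   ] op 0.9992844509330226
```

View pics/w24.png

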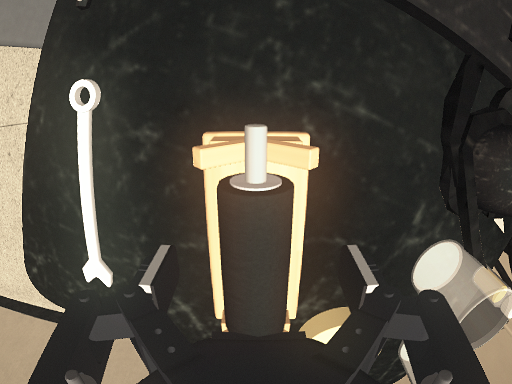

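```bash
python3 -m pendant '[[[0,0,0,0,0,0],[0,0,0,0,0,0],[0,0,0,0,0,0],[0,0,0,0,0,0],[0,0,0,0,0,0],[0,0,0,0,0,0]]]' 1; python3 -c "
from h import *
st('w25')"
```

```text
time_s: 26.25
eef_pos: [0.509, -0.1978, 0.0162]
eef_rot: [0.003, 0.602, 0.799, -0.002]
wrist_force: [-0.7, 0.8, 0.4]
opening: 0.4
p [ 0.509  -0.1978  0.0162] yaw 106.0 t 26.25 r 0.4031 ang -83.5 tool-xy [-0.3976 -0.0669 -0.0134] F [-0.7  0.8  0.4] tilt [ 0.002 -0.007 -1.   ] op 0.4001093415269557
```

View pics/w25.png

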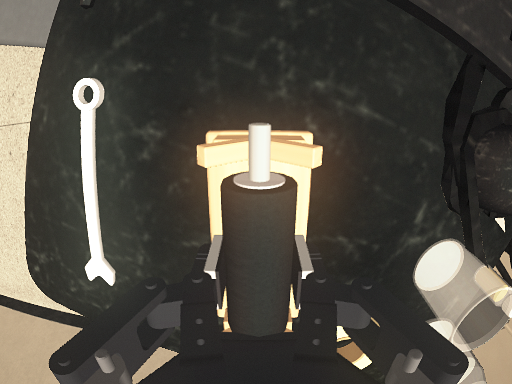

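```bash
python3 -m pendant '[[[0,0,-0.06,0,0,0],[0,0,-0.12,0,0,0],[0,0,-0.2,0,0,0],[0,0,-0.2,0,0,0],[0,0,-0.1,0,0,0]]]' 1; python3 -c "
from h import *
st('w26')
w=getcam('wrist');w['fish']=True;p,R,o=tcp()
import pickle;pickle.dump(w,open('/tmp/w26.pkl','wb'))
for dz in (.014,.019,.024):
  for s in (.071,.045): print(dz,s,proj(w,p+R.apply([s,0,-dz])),proj(w,p+R.apply([-s,0,-dz])))"
```

```text
time_s: 26.92
eef_pos: [0.5063, -0.1945, 0.1542]
eef_rot: [-0.001, 0.602, 0.799, -0.002]
wrist_force: [0.9, -1.0, -3.4]
opening: 0.404
p [ 0.5063 -0.1945  0.1542] yaw 106.0 t 26.925 r 0.3995 ang -83.9 tool-xy [-0.3936 -0.0693 -0.1539] F [ 0.9 -1.  -3.4] tilt [-0.005 -0.001 -1.   ] op 0.40390612254201985
0.014 0.071 (np.float64(255.93442948141902), np.float64(118.99220738055587)) (np.float64(256.44370423238837), np.float64(347.51859497790224))
0.014 0.045 (np.float64(255.97780731304087), np.float64(175.51999342875885)) (np.float64(256.33575322360286), np.float64(320.3951479117403))
0.019 0.071 (np.float64(255.8421608149853), np.float64(120.17312445597005)) (np.float64(256.4067234168688), np.float64(353.19662319868183))
0.019 0.045 (np.float64(255.8937452506542), np.float64(178.74925610927986)) (np.float64(256.29076590575835), np.float64(326.1742532182752))
0.024 0.071 (np.float64(255.7424529096237), np.float64(121.45042787572972)) (np.float64(256.3687505447727), np.float64(359.056418198027))
0.024 0.045 (np.float64(255.8036052881566), np.float64(182.22064853456914)) (np.float64(256.2442364393529), np.float64(332.1811453123214))
```

View pics/w26.png

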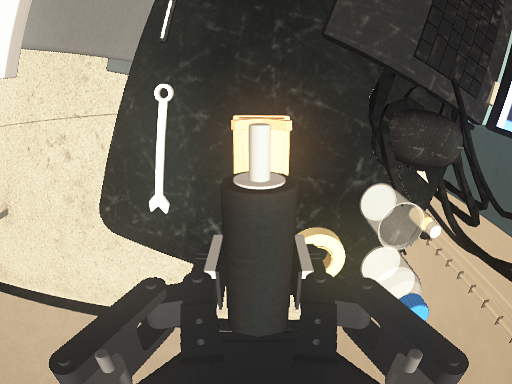

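```bash
python3 -c "
from h import *
plan([((.460,.0738,.13),88.4,8)])"
```

```text
WP [0.46   0.0738 0.13  ] 88.4 8 max mm/row 34.3 deg 2.2
[[0.17,0.018,0.015,0.0,0.0,0.012],[0.17,0.012,0.015,0.0,0.0,0.012],[0.171,0.005,0.015,0.0,0.0,0.012],[0.171,-0.002,0.015,0.0,0.0,0.012],[0.17,-0.008,0.015,0.0,0.0,0.012],[0.17,-0.015,0.015,0.0,0.0,0.012],[0.169,-0.021,0.015,0.0,0.0,0.012],[0.168,-0.028,0.015,0.0,0.0,0.012]]
```

```bash
python3 -m pendant '[[[0.06,0.018,0.015,0,0,0.012],[0.12,0.012,0.015,0,0,0.012],[0.17,0.005,0.015,0,0,0.012],[0.17,-0.002,0.015,0,0,0.012],[0.17,-0.008,0.015,0,0,0.012],[0.17,-0.015,0.015,0,0,0.012],[0.17,-0.021,0.01,0,0,0.012],[0.12,-0.028,0.01,0,0,0.012],[0.06,0,0,0,0,0],[0,0,0,0,0,0]]]' 1; python3 -c "
from h import *
st()
plan([((.460,.0738,.12),88.4,3)])"
```

```text
time_s: 28.28
eef_pos: [0.4603, 0.0546, 0.121]
eef_rot: [-0.007, 0.719, 0.695, -0.006]
wrist_force: [0.8, -1.0, -3.1]
opening: 0.404
p [0.4603 0.0546 0.121 ] yaw 88.1 t 28.275 r 0.1482 ang -91.3 tool-xy [-0.1479 -0.0008 -0.1214] F [ 0.8 -1.  -3.1] tilt [-0.018  0.003 -1.   ] op 0.4044476445002016
WP [0.46   0.0738 0.12  ] 88.4 3 max mm/row 6.4 deg 0.4
[[0.032,-0.001,0.002,-0.002,0.0,-0.001],[0.032,-0.001,0.002,-0.002,0.0,-0.001],[0.032,-0.001,0.002,-0.002,0.0,-0.001]]
```

```bash
python3 -m pendant '[[[0.04,-0.001,0.002,-0.002,0,-0.001],[0.035,-0.001,0.002,-0.002,0,-0.001],[0.02,0,0.002,-0.002,0,0],[0,0,0,0,0,0]]]' 1; python3 -c "
from h import *
st('w27')
s=getcam('scene');cv2.imwrite('pics/s27.png',cv2.resize(s['pixels'][125:245,140:270],None,fx=5,fy=5,interpolation=cv2.INTER_CUBIC))"
```

```text
time_s: 28.78
eef_pos: [0.4612, 0.073, 0.1197]
eef_rot: [0.0, 0.717, 0.697, 0.001]
wrist_force: [0.2, -0.2, -4.7]
opening: 0.396
p [0.4612 0.073  0.1197] yaw 88.4 t 28.775 r 0.1298 ang -91.1 tool-xy [-0.1296  0.0014 -0.1199] F [ 0.2 -0.2 -4.7] tilt [ 0.002  0.002 -1.   ] op 0.3956393339432091
```

View pics/w27.png

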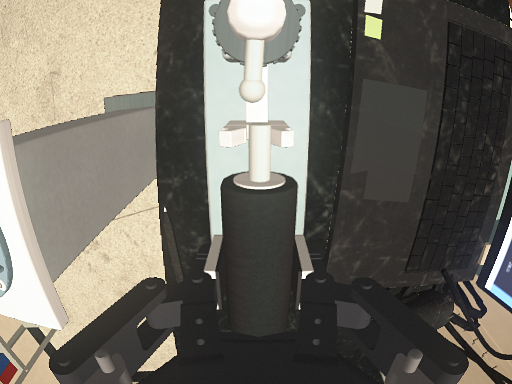

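View pics/s27.png

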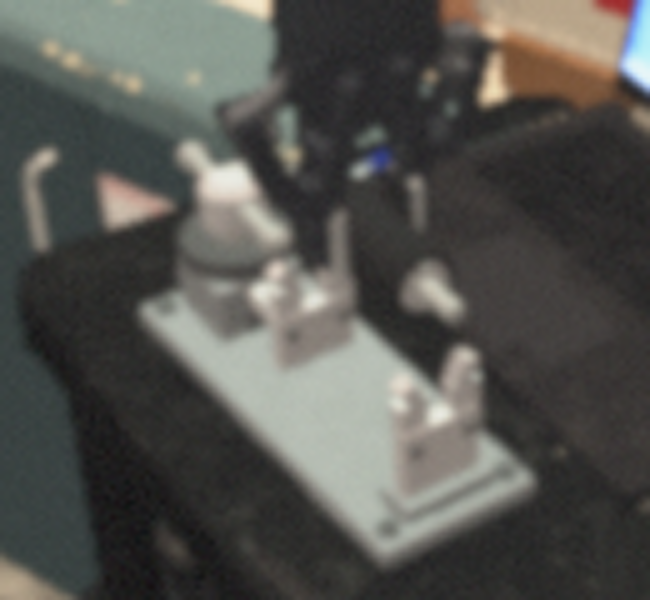

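```bash
python3 -c "
import cv2
a=cv2.imread('pics/w27.png')
cv2.imwrite('pics/w27c.png',cv2.resize(a[80:200,200:320],None,fx=6,fy=5,interpolation=cv2.INTER_CUBIC))"
```

```text
(no output)
```

View pics/w27c.png

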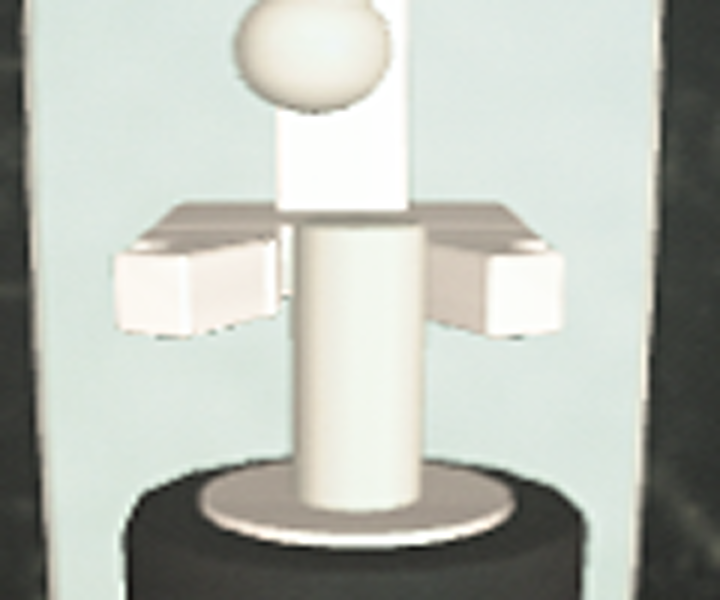

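```bash
python3 -m pendant '[[[0,-0.009,0.03,0,0,0],[0,0,0.06,0,0,0],[0,0,0.06,0,0,0],[0,0,0.03,0,0,0],[0,0,0,0,0,0]]]' 1; python3 -c "
from h import *
st('w28')
a=cv2.imread('pics/w28.png')
cv2.imwrite('pics/w28c.png',cv2.resize(a[80:200,200:320],None,fx=6,fy=5,interpolation=cv2.INTER_CUBIC))"
```

```text
time_s: 29.5
eef_pos: [0.4588, 0.0725, 0.0803]
eef_rot: [-0.001, 0.717, 0.697, 0.001]
wrist_force: [-0.5, -0.1, -2.7]
opening: 0.396
p [0.4588 0.0725 0.0803] yaw 88.4 t 29.5 r 0.1304 ang -92.1 tool-xy [-0.1302 -0.0011 -0.0806] F [-0.5 -0.1 -2.7] tilt [ 0.     0.002 -1.   ] op 0.3962137738623043
```

View pics/w28c.png

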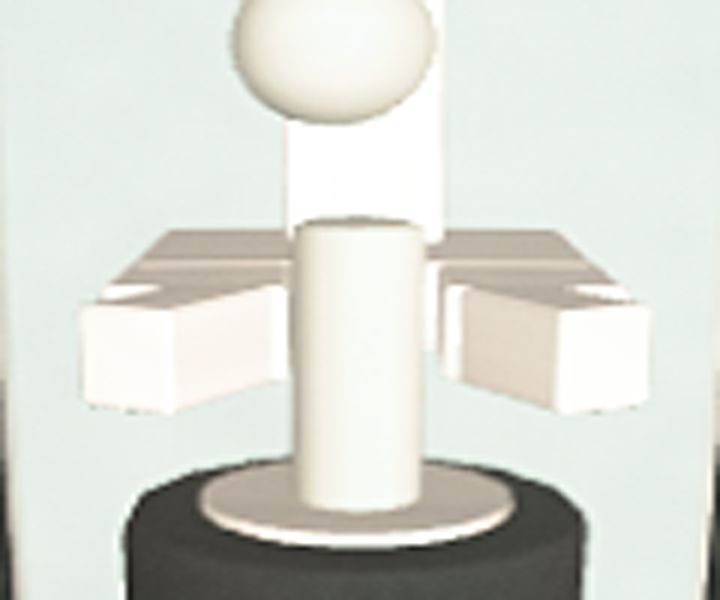

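```bash
python3 -m pendant '[[[0,0.002,0.04,0,0,0],[0,0,0.04,0,0,0],[0,0,0.04,0,0,0],[0,0,0,0,0,0]]]' 1; python3 -c "
from h import *
st('w29')
a=cv2.imread('pics/w29.png')
cv2.imwrite('pics/w29c.png',cv2.resize(a[80:200,200:320],None,fx=6,fy=5,interpolation=cv2.INTER_CUBIC))"
```

```text
time_s: 30.05
eef_pos: [0.46, 0.0725, 0.0554]
eef_rot: [0.0, 0.717, 0.697, 0.001]
wrist_force: [0.1, -0.2, -4.3]
opening: 0.402
p [0.46   0.0725 0.0554] yaw 88.4 t 30.05 r 0.1304 ang -91.6 tool-xy [-0.1303  0.0002 -0.0556] F [ 0.1 -0.2 -4.3] tilt [ 0.002  0.002 -1.   ] op 0.4020822805960084
```

View pics/w29c.png

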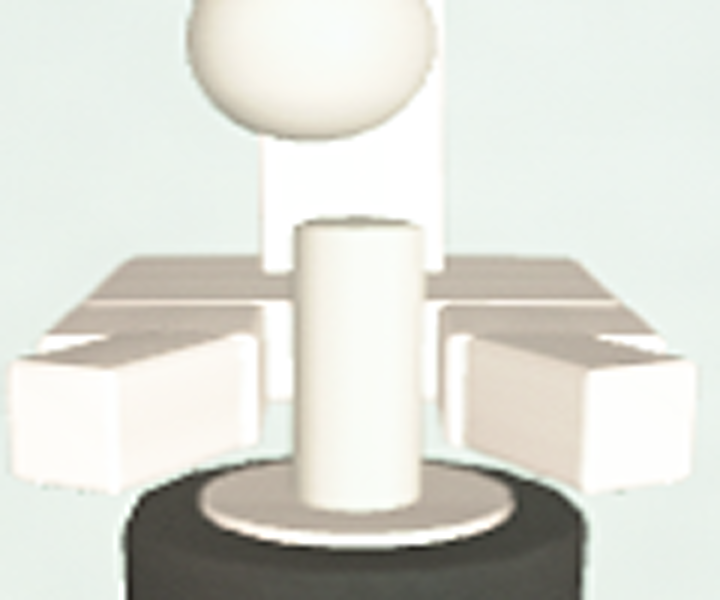

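```bash
python3 -m pendant '[[[0,-0.003,0.02,0,0,0],[0,0,0.015,0,0,0],[0,0,0,0,0,0]]]' 1;  python3 -m pendant '[[[0,0,0.012,0,0,0],[0,0,0,0,0,0]]]' 1
```

```text
time_s: 30.48
eef_pos: [0.4613, 0.0724, 0.0549]
eef_rot: [0.001, 0.717, 0.697, 0.001]
wrist_force: [-1.3, -0.3, -4.1]
opening: 0.399
time_s: 30.72
eef_pos: [0.4615, 0.0725, 0.0545]
eef_rot: [0.001, 0.716, 0.698, 0.001]
wrist_force: [-2.9, -0.5, -3.0]
opening: 0.396
```

```bash
python3 -m pendant '[[[0,-0.006,0.03,0,0,0],[0,-0.004,0.02,0,0,0]]]' 1;python3 -c "
from h import *
st('w30')
a=cv2.imread('pics/w30.png')
cv2.imwrite('pics/w30c.png',cv2.resize(a[80:200,200:320],None,fx=6,fy=5,interpolation=cv2.INTER_CUBIC))"
```

```text
time_s: 30.98
eef_pos: [0.4618, 0.0725, 0.0536]
eef_rot: [0.002, 0.716, 0.698, 0.001]
wrist_force: [-23.1, 0.1, 48.5]
opening: 0.398
p [0.4618 0.0725 0.0536] yaw 88.6 t 30.975 r 0.1303 ang -90.8 tool-xy [-0.1303  0.0015 -0.0535] F [-23.1   0.1  48.5] tilt [ 0.003 -0.001 -1.   ] op 0.3980583509393103
```

View pics/w30c.png

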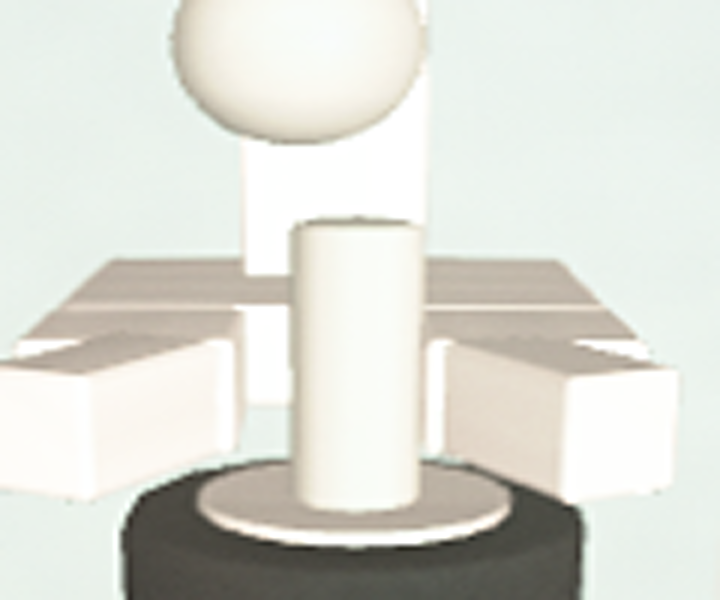

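```bash
python3 -m pendant '[[[0,0,-0.03,0,0,0],[0,-0.015,0,0,0,0],[0,0,0,0,0,0]]]' 1;python3 -c "
from h import *
st('w31')
print(tcp()[2]['q'])
a=cv2.imread('pics/w31.png')
cv2.imwrite('pics/w31c.png',cv2.resize(a[80:200,200:320],None,fx=6,fy=5,interpolation=cv2.INTER_CUBIC))
s=getcam('scene');cv2.imwrite('pics/s31.png',cv2.resize(s['pixels'][155:235,180:260],None,fx=7,fy=7,interpolation=cv2.INTER_CUBIC))"
```

```text
time_s: 31.4
eef_pos: [0.459, 0.0726, 0.0598]
eef_rot: [0.002, 0.716, 0.698, 0.002]
wrist_force: [-0.1, -0.5, -3.6]
opening: 0.402
p [0.459  0.0726 0.0598] yaw 88.6 t 31.4 r 0.1302 ang -92.1 tool-xy [-0.1303 -0.0012 -0.0597] F [-0.1 -0.5 -3.6] tilt [ 0.006 -0.001 -1.   ] op 0.40159809581899103
[-9.91711877e-02  1.75408230e-01  2.00901808e+00 -5.78685902e-04
  9.51470156e-01 -7.43874627e-02]
```

View pics/w31c.png

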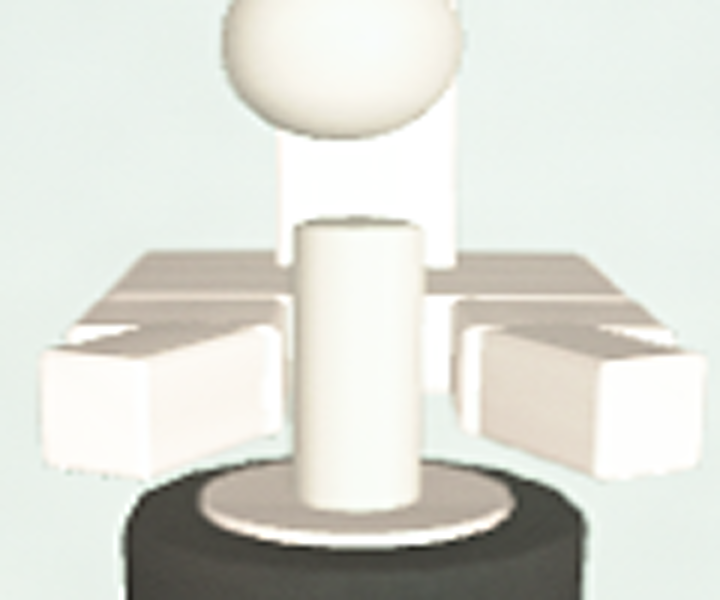

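View pics/s31.png

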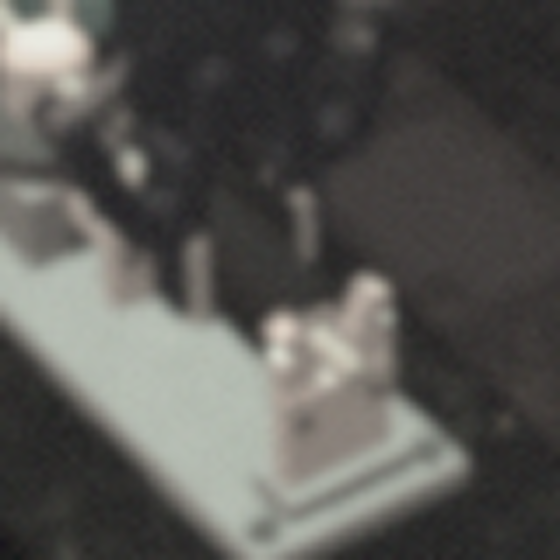

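```bash
python3 -m pendant '[[[0,0.002,0.035,0,0,0],[0,0,0.02,0,0,0]]]' 1;python3 -m pendant '[[[0,0,0.01,0,0,0]]]' 1;python3 -c "
from h import *
st('w32')
a=cv2.imread('pics/w32.png')
cv2.imwrite('pics/w32c.png',cv2.resize(a[80:200,200:320],None,fx=6,fy=5,interpolation=cv2.INTER_CUBIC))"
```

```text
time_s: 31.75
eef_pos: [0.4606, 0.0725, 0.0534]
eef_rot: [0.002, 0.715, 0.699, 0.001]
wrist_force: [-35.2, 1.6, 80.3]
opening: 0.402
time_s: 31.88
eef_pos: [0.4604, 0.0725, 0.0539]
eef_rot: [0.001, 0.715, 0.699, -0.0]
wrist_force: [-14.1, 0.9, 25.1]
opening: 0.399
p [0.4604 0.0725 0.0539] yaw 88.7 t 31.875 r 0.1303 ang -91.4 tool-xy [-0.1304 -0.0002 -0.0537] F [-14.1   0.9  25.1] tilt [ 0.002 -0.002 -1.   ] op 0.39900696554298937
```

View pics/w32c.png

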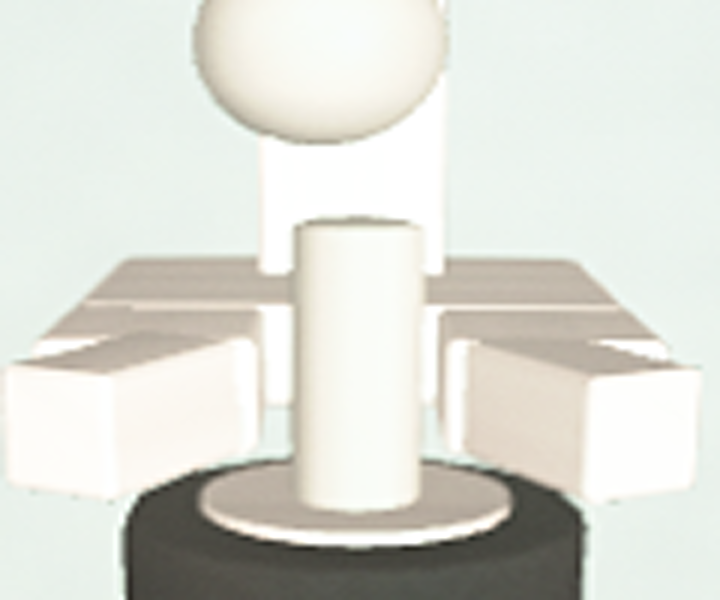

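```bash
python3 -c "
from h import *
p,R,o=tcp();print(o['wrist_force'],o['torque'])
s=getcam('scene');a=s['pixels'];cv2.imwrite('pics/scene32.png',a)
cv2.imwrite('pics/s32.png',cv2.resize(a[185:230,205:250],None,fx=13,fy=13,interpolation=cv2.INTER_CUBIC))
print((np.array(proj(s,p+R.apply([-.071-.001,0,-.0198])))-[205,185])*13, 'tip expected')
print((np.array(proj(s,p+R.apply([-.045-.001,0,-.0198])))-[205,185])*13, 'rubber end expected')
for x in(-.022,-.0065,.0065,.022):
  for z in (.06,.09): print(x,z,(np.array(proj(s,STC+x*UX-.105*UY+[0,0,z]))-[205,185])*13)
"
```

```text
[-16.99694829  -0.63869345  36.7670003 ] [-0.11196775  2.85215788 -0.07472697]
[343.71621413 291.6431523 ] tip expected
[259.44107891 217.61440139] rubber end expected
-0.022 0.06 [200.57164636 364.3018178 ]
-0.022 0.09 [195.01385561 233.83765272]
-0.0065 0.06 [272.33577541 330.6131702 ]
-0.0065 0.09 [268.27070944 200.5657102 ]
0.0065 0.06 [331.62032283 302.78288434]
0.0065 0.09 [328.76992168 173.08805854]
0.022 0.06 [401.25186734 270.09534816]
0.022 0.09 [399.80678646 140.82439503]
```

View pics/s32.png

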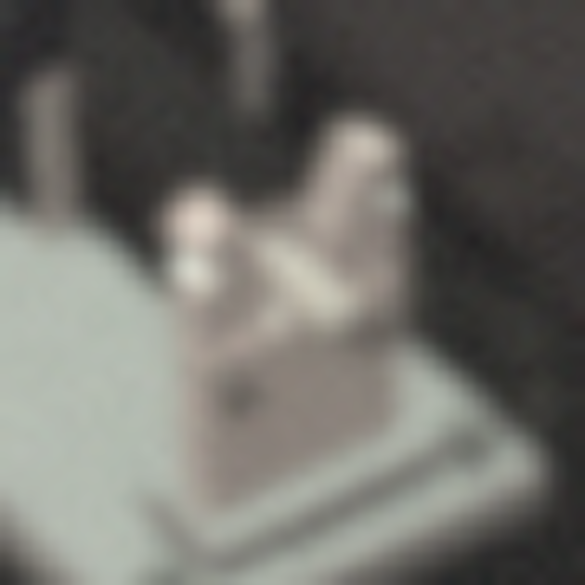

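```bash
python3 -m pendant '[[[0,0,-0.01,0,0,0],[0,-0.01,0,0,0,0]]]' 1; python3 -m pendant '[[[0,-0.01,0,0,0,0],[0,-0.01,0,0,0,0]]]' 1;  python3 -m pendant '[[[0,-0.01,0,0,0,0],[0,-0.01,0,0,0,0]]]' 1
```

```text
time_s: 32.22
eef_pos: [0.4588, 0.0725, 0.0559]
eef_rot: [0.002, 0.715, 0.699, 0.0]
wrist_force: [1.3, -0.6, -3.7]
opening: 0.401
time_s: 32.48
eef_pos: [0.4583, 0.0725, 0.0559]
eef_rot: [0.004, 0.715, 0.699, 0.003]
wrist_force: [8.9, 1.5, -7.5]
opening: 0.396
time_s: 32.72
eef_pos: [0.4585, 0.0724, 0.056]
eef_rot: [0.008, 0.716, 0.698, 0.007]
wrist_force: [6.0, 1.7, -6.9]
opening: 0.398
```

```bash
python3 -m pendant '[[[0,0.012,0,0,0,0],[0,0.008,0,0,0,0]]]' 1; python3 -m pendant '[[[0,0.01,0,0,0,0],[0,0.01,0,0,0,0]]]' 1;  python3 -m pendant '[[[0,0.01,0,0,0,0],[0,0.01,0,0,0,0]]]' 1
```

```text
time_s: 32.98
eef_pos: [0.4614, 0.0724, 0.0549]
eef_rot: [0.007, 0.716, 0.698, 0.006]
wrist_force: [0.2, 0.5, -3.1]
opening: 0.402
time_s: 33.22
eef_pos: [0.4618, 0.0724, 0.0542]
eef_rot: [0.003, 0.715, 0.699, 0.002]
wrist_force: [-10.7, -0.3, 13.2]
opening: 0.398
time_s: 33.48
eef_pos: [0.4616, 0.0724, 0.0543]
eef_rot: [-0.0, 0.715, 0.699, -0.001]
wrist_force: [-10.1, -1.0, 10.3]
opening: 0.404
```

```bash
python3 -m pendant '[[[0,-0.01,0,0,0,0],[0,-0.002,0,0,0,0]]]' 1; python3 -m pendant '[[[0,-0.001,0.012,0,0,0],[0,0,0.008,0,0,0]]]' 1; python3 -c "
from h import *
st('w33')
a=cv2.imread('pics/w33.png')
cv2.imwrite('pics/w33c.png',cv2.resize(a[80:200,200:320],None,fx=6,fy=5,interpolation=cv2.INTER_CUBIC))
w=getcam('wrist');w['fish']=True;p,R,o=tcp()
print(o['torque'])
for dz in (.005,.01,.015,.02):
  for s0 in (0,-.002,-.004):
    r=[proj(w,p+R.apply([s+s0,y,-dz])) for s,y in ((.071,.005),(.071,-.005),(.045,.018),(.045,-.018))]
    print(dz,s0,'row end',round(r[0][1],1),'w',round(r[0][0]-r[1][0],1),'row flange',round(r[2][1],1),'w',round(r[2][0]-r[3][0],1))
"
```

```text
time_s: 33.72
eef_pos: [0.4596, 0.0724, 0.0545]
eef_rot: [0.0, 0.715, 0.699, -0.001]
wrist_force: [1.0, 0.1, -2.7]
opening: 0.397
time_s: 33.98
eef_pos: [0.4598, 0.0724, 0.054]
eef_rot: [-0.0, 0.715, 0.699, -0.002]
wrist_force: [-12.0, -1.0, 21.5]
opening: 0.402
p [0.4598 0.0724 0.054 ] yaw 88.7 t 33.975 r 0.1304 ang -91.7 tool-xy [-0.1305 -0.0011 -0.0538] F [-12.   -1.   21.5] tilt [-0.003 -0.002 -1.   ] op 0.402384804497581
[-0.06809012  1.82458544 -0.07358193]
0.005 0 row end 118.3 w 21.6 row flange 172.1 w 74.0
0.005 -0.002 row end 122.5 w 21.5 row flange 176.0 w 73.7
0.005 -0.004 row end 126.7 w 21.5 row flange 179.9 w 73.4
0.01 0 row end 119.4 w 22.4 row flange 175.0 w 76.5
0.01 -0.002 row end 123.8 w 22.3 row flange 179.1 w 76.2
0.01 -0.004 row end 128.1 w 22.2 row flange 183.1 w 75.9
0.015 0 row end 120.5 w 23.2 row flange 178.2 w 79.2
0.015 -0.002 row end 125.1 w 23.2 row flange 182.4 w 78.9
0.015 -0.004 row end 129.7 w 23.1 row flange 186.5 w 78.5
0.02 0 row end 121.8 w 24.1 row flange 181.6 w 82.1
0.02 -0.002 row end 126.5 w 24.1 row flange 185.9 w 81.7
0.02 -0.004 row end 131.3 w 24.0 row flange 190.2 w 81.3
```

View pics/w33c.png

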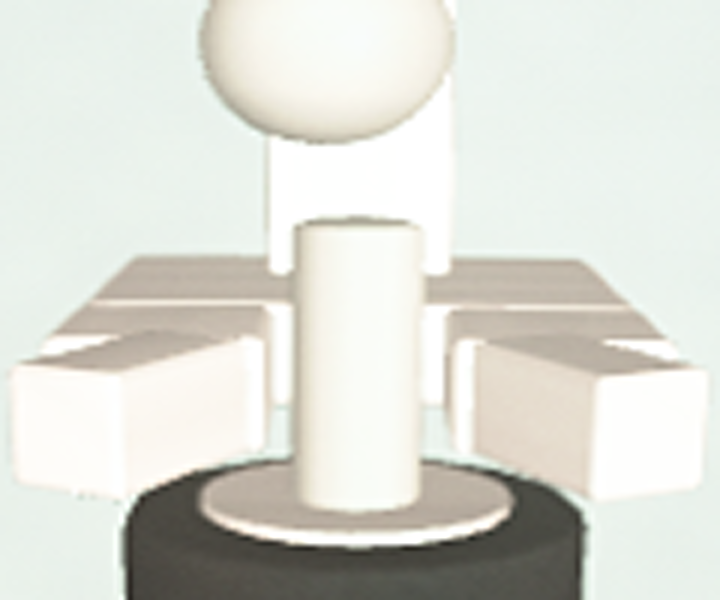

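```bash
python3 -m pendant '[[[0,0,-0.006,0,0,0],[0,0,0.004,0,0,0]]]' 1; python3 -m pendant '[[[0,0,0,0,0,0],[0,0,0,0,0,0],[0,0,0,0,0,0],[0,0,0,0,0,0]]]' 0; python3 -c "
from h import *
st('w34')
a=cv2.imread('pics/w34.png')
cv2.imwrite('pics/w34c.png',cv2.resize(a[80:200,200:320],None,fx=6,fy=5,interpolation=cv2.INTER_CUBIC))"
```

```text
time_s: 34.33
eef_pos: [0.46, 0.0725, 0.0546]
eef_rot: [0.0, 0.715, 0.699, -0.001]
wrist_force: [0.8, 0.3, -3.3]
opening: 0.401
time_s: 34.83
eef_pos: [0.4607, 0.0724, 0.0545]
eef_rot: [0.0, 0.715, 0.699, -0.001]
wrist_force: [1.0, -0.5, -0.2]
opening: 0.998
p [0.4607 0.0724 0.0545] yaw 88.7 t 34.825 r 0.1304 ang -91.3 tool-xy [-1.306e-01 -1.000e-04 -5.420e-02] F [ 1.  -0.5 -0.2] tilt [-0.001 -0.002 -1.   ] op 0.9977953366650608
```

View pics/w34.png

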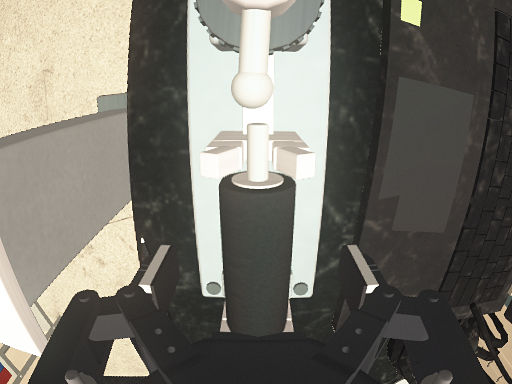

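View pics/w34c.png

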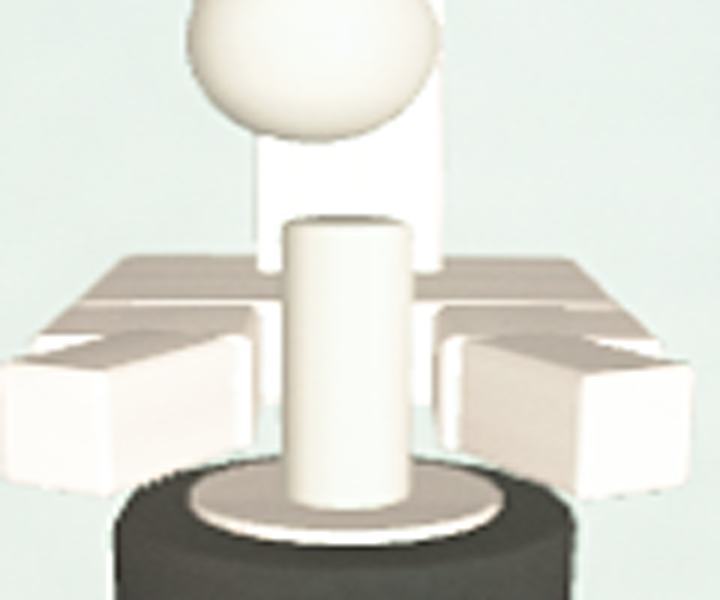

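```bash
python3 -m pendant '[[[0,0,-0.06,0,0,0],[0,0,-0.15,0,0,0],[0,0,-0.2,0,0,0],[0,0,-0.2,0,0,0],[0,0,-0.1,0,0,0]]]' 0; python3 -c "
from h import *
st()
T=Rdown(178.4)*Rn.from_euler('y',-np.radians(30))
plan([((.405,.073,.175),T,11)])"
```

```text
time_s: 35.5
eef_pos: [0.4597, 0.0728, 0.2024]
eef_rot: [-0.0, 0.715, 0.699, -0.002]
wrist_force: [1.1, -0.3, -0.2]
opening: 0.997
p [0.4597 0.0728 0.2024] yaw 88.7 t 35.5 r 0.1301 ang -91.7 tool-xy [-0.1304 -0.0016 -0.2022] F [ 1.1 -0.3 -0.2] tilt [-0.003 -0.002 -1.   ] op 0.9972612439539639
WP [0.405 0.073 0.175] Rotation.from_matrix(array([[-8.65687754e-01,  2.79216387e-02,  4.99805058e-01],
                            [ 2.41808484e-02,  9.99610115e-01, -1.39608194e-02],
                            [-5.00000000e-01,  8.67361738e-19, -8.66025404e-01]])) 11 max mm/row 5.6 deg 8.5
[[0.0,-0.025,0.013,-0.012,-0.012,-0.044],[0.003,-0.025,0.012,-0.012,-0.012,-0.044],[0.007,-0.025,0.01,-0.012,-0.012,-0.044],[0.011,-0.024,0.009,-0.012,-0.012,-0.044],[0.015,-0.022,0.008,-0.012,-0.012,-0.044],[0.018,-0.02,0.006,-0.012,-0.012,-0.044],[0.021,-0.018,0.005,-0.012,-0.012,-0.044],[0.023,-0.015,0.003,-0.012,-0.012,-0.044],[0.025,-0.012,0.002,-0.012,-0.012,-0.044],[0.027,-0.008,0.001,-0.012,-0.012,-0.044],[0.027,-0.004,-0.001,-0.012,-0.012,-0.044]]
```

```bash
python3 -m pendant '[[[0,-0.025,0,-0.012,-0.012,-0.044],[0.003,-0.025,0,-0.012,-0.012,-0.044],[0.007,-0.025,0,-0.012,-0.012,-0.044],[0.011,-0.024,0,-0.012,-0.012,-0.044],[0.015,-0.022,0,-0.012,-0.012,-0.044],[0.018,-0.02,0,-0.012,-0.012,-0.044],[0.021,-0.018,0,-0.012,-0.012,-0.044],[0.023,-0.015,0,-0.012,-0.012,-0.044],[0.025,-0.012,0,-0.012,-0.012,-0.044],[0.027,-0.008,0,-0.012,-0.012,-0.044],[0.027,-0.004,0,-0.012,-0.012,-0.044],[0,0,0,0,0,0]]]' 1; python3 snap.py w36 | tee /tmp/o; set -- $(grep crop /tmp/o); python3 lv.py w36 $2 $3 $5
python3 -c "
from h import *
for n in ('scene','top'):
    s=getcam(n);cv2.imwrite(f'pics/{n}36.png',s['pixels'])
a=cv2.imread('pics/scene36.png');cv2.imwrite('pics/s36.png',cv2.resize(a[165:235,180:250],None,fx=8,fy=8,interpolation=cv2.INTER_CUBIC))"
```

```text
time_s: 37.0
eef_pos: [0.405, 0.0733, 0.2007]
eef_rot: [0.276, -0.01, 0.961, -0.006]
wrist_force: [0.5, -0.7, -0.5]
opening: -0.005
p [0.405  0.0733 0.2007] yaw -178.5 t 37.0 r 0.1421 ang -114.4 tool-xy [-0.0539 -0.1317 -0.2005] F [ 0.5 -0.7 -0.5] tilt [ 0.531 -0.005 -0.847] op -0.00533489204949619
crop 174 93 f 4
far edge L [186.6 203.2]
far edge R [481.3 215.9]
postnear top [ 92.6 225.4]
saddnear top z90 [587.5 246.7]
saddnear top z85 [584.6 231.2]
postfar [110.  342.9]
saddfar z90 [555.2 361.1]
saddfar z85 [553.1 345.7]
```

View pics/w36.png

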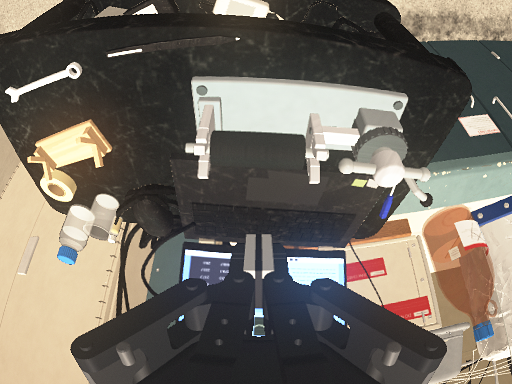

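View pics/w36c.png

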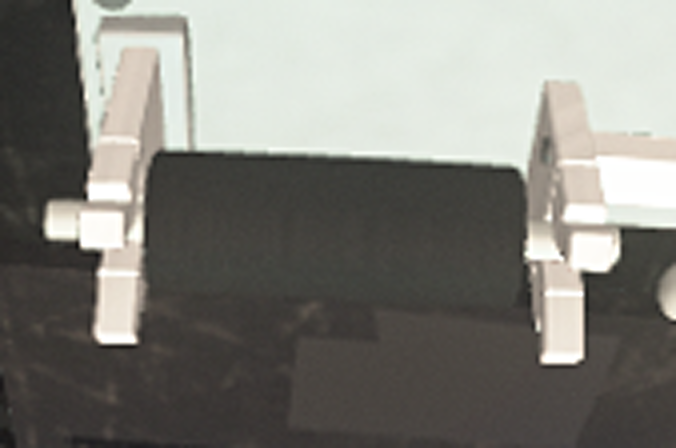

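View pics/s36.png

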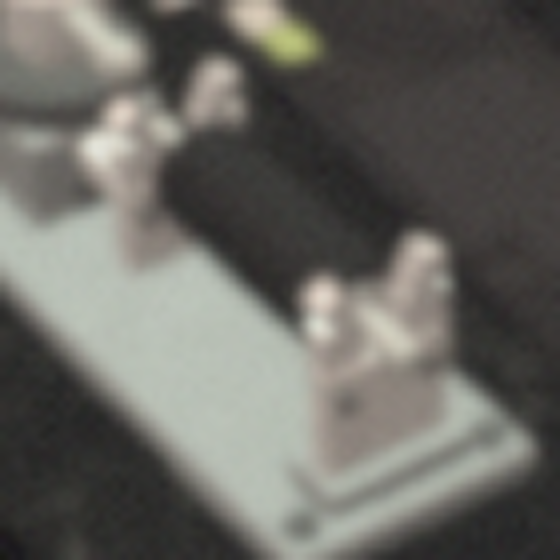

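```bash
python3 - <<'E'
from h import *
import pickle
w=pickle.load(open('/tmp/w36.pkl','rb'))
cv2.imwrite('pics/w36r.png',cv2.convertScaleAbs(cv2.resize(w["pixels"][120:185,200:320],None,fx=6,fy=6,interpolation=cv2.INTER_CUBIC),alpha=3,beta=0))
th=np.linspace(0,2*np.pi,200)
off=STC+[0,0,0]
for z in (.062,.066,.07,.074):
    o=[]
    for y in (-.08,-.045,-.01):
        P=[proj(w,STC+(.018*np.cos(t))*UX+y*UY+np.array([0,0,z+.018*np.sin(t)])) for t in th]
        v=np.array(P)[:,1];o.append((round(P[0][0],1),round(v.min(),1),round(v.max(),1)))
    print(z,o)
for x in (-.022,.022): 
  for z in (.085,.09,.095,.1): print(x,z,np.round(proj(w,STC+x*UX-.1*UY+np.array([0,0,z])),1))
g=w["pixels"].astype(int).sum(2)
for c in (230,250,270,290): print(c,g[122:140,c],g[155:180,c])
E
```

```text
0.062 [(np.float64(224.1), np.float64(126.9), np.float64(163.1)), (np.float64(257.9), np.float64(128.2), np.float64(164.4)), (np.float64(291.5), np.float64(130.0), np.float64(166.0))]
0.066 [(np.float64(223.8), np.float64(129.4), np.float64(166.0)), (np.float64(257.9), np.float64(130.8), np.float64(167.4)), (np.float64(291.8), np.float64(132.6), np.float64(169.0))]
0.07 [(np.float64(223.4), np.float64(132.1), np.float64(169.0)), (np.float64(257.8), np.float64(133.4), np.float64(170.4)), (np.float64(292.0), np.float64(135.3), np.float64(172.0))]
0.074 [(np.float64(223.0), np.float64(134.8), np.float64(172.1)), (np.float64(257.7), np.float64(136.1), np.float64(173.5)), (np.float64(292.2), np.float64(138.0), np.float64(175.1))]
-0.022 0.085 [197.8 143.9]
-0.022 0.09 [196.9 147.7]
-0.022 0.095 [196.  151.7]
-0.022 0.1 [195.1 155.7]
0.022 0.085 [202.4 176.2]
0.022 0.09 [201.7 180.1]
0.022 0.095 [201.  183.9]
0.022 0.1 [200.3 187.9]
230 [690 686 686 687 685 683 683 700 579 277 164 178 181 178 180 179 182 185] [197 198 205 208 213 213 201 201 198 200 189 176 187 191 178 180 180 176
 177 184 196 215 209 177 183]
250 [688 688 683 684 683 678 675 684 704 454 188 171 184 181 180 183 186 185] [204 197 196 195 199 202 199 191 198 194 190 193 182 181 215 246 247 220
 186 169 173 172 200 218 212]
270 [690 688 682 681 678 682 685 688 694 716 434 178 171 179 178 179 175 180] [199 204 202 195 208 210 197 201 198 198 193 195 183 188 184 199 224 213
 216 212 214 213 217 212 210]
290 [691 689 690 691 695 694 694 691 691 696 714 523 192 176 191 185 186 188] [201 208 204 208 204 203 201 208 208 206 208 211 203 193 182 168 191 201
 221 219 217 222 217 217 211]
```

View pics/w36r.png

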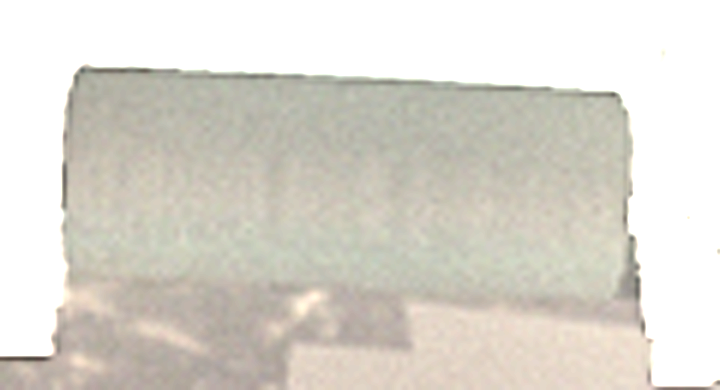

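```bash
python3 - <<'E'
from h import *
import pickle
w=pickle.load(open('/tmp/w36.pkl','rb'))
b=atz(w,424,199,.0755)-COL;print(np.hypot(*b[:2]),np.degrees(np.arctan2(b[1],b[0])))
from bench import ctrl
print(ctrl.hand_in())
E
```

```text
0.09928438690260223 52.92755360600584
the job is handed in; nothing more can be done
None
```

I did every step of the job and handed it in at about 37 s; no verdict was reported. I pushed the lock lever slack to about 0.77 rad. I then turned the cross bar clockwise by about 1.86 rad until the slots were level, and pushed the lever back against its tight stop. After that I took the roller from the cradle, lowered it into both slots and let go.

**Last checks**
- **Lock ring:** the lever ball is at about 53° in the world frame, near −0.08 rad, so it is tight at its stop.
- **Slots:** fork tips level within about 0.5 mm in the side view, both after tightening and with the roller in.
- **Roller:** level in both slots with its axis at about 67 mm, centred to about 0.5–2 mm along the shaft. It did not drop when released, and the arm was clear of everything.
- **Bystanders:** the mouse, beaker, tape roll and wrench look untouched in the last view; I did not measure them.

**What disagreed or went wrong**
- While seating the roller I pressed down too hard once; the wrist force reached about 80 N, under the 120 N limit.
- The height computed from the grasp put the roller at about 74 mm. The side view gave 67 mm. Sideways probing found 3.3 mm of play, which matches a 10 mm shaft in a 13 mm slot. I trusted those, together with the fact that it did not drop.
- An early level estimate by picture matching read 7.3 mm low at the start. The bar angle and later views pointed to about 9.3 mm, so I did not use the first figure.

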